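# Pack the budgie things in the seed box, heavy below and light on top

### The job

Open the wooden seed box and pack the ceramic nest pot, the steel cup and the plastic ladder in it with the weight at the bottom: the two heavy dishes standing upright, side by side on the floor of the box, then the light ladder lying flat across the top of both. Set the pot down gently, without dropping it, then close the lid fully. Leave the jar, the mug and the brush where they are.

Things in the scene. Friction and masses are not known exactly. Their poses are not given: they have to be found in the camera images.
- seedbox: Open-topped part of the wooden seed box, screwed down to the stand. Outside 152 (its x) x 250 (its y) x 66 mm high, walls and floor 6 mm thick, so inside 140 x 238 mm and 60 mm deep. Origin at the centre of its underside; z up. The lid is hinged along the top of its +x side, the side away from the robot
- seedbox_lid (a joint): Angle of the lid about its hinge, rad: 0 shut, 1.57 upright, at most 1.9; grows as the handle side rises. The hinge is stiff: the lid stays at whatever angle it is left, and takes about 2 N at its handle to raise and under 1.5 N to lower
- seedbox_lid_handle (a point): Centre of the lid's handle, a level round steel bar 11 mm thick and 100 mm long parallel to the hinge (the box's y), its centre line 35 mm above the lid's upper face and 10 mm in from the lid's free edge. With the lid shut it lies 142 mm before the hinge line and 43 mm above it. Axes turn with the lid: y along the bar, z out of the lid's upper face
- seedbox_lid_hinge (a point): Middle of the hinge line, at the top of the box's +x side, in the lid's under face; the line runs along the box's y. The lid is a plain wooden board 152 x 250 x 8 mm, 160 g
- pot_center (a point): Centre, half-way up, of the white ceramic nest pot: an open oval pan with upright walls, 100 mm long (its x), 58 mm wide (its y; the long sides are straight and parallel over the middle 42 mm), 42 mm high, wall 7 mm; heavy, about 350 g. z up out of its mouth
- cup_center (a point): Centre, half-way up, of the round stainless steel cup: open, 60 mm across the rim and a little narrower at the foot, 42 mm high; fairly heavy, about 120 g. z up out of its mouth
- ladder_center (a point): Centre of the red plastic budgie ladder, lying flat: 160 mm long (its x), 46 mm wide (its y, over the outside of its two rails), 10 mm thick; rails 8 mm wide, six thin rungs between them; light, about 35 g
- jar: Bystander: closed glass jar, 64 mm across, 100 mm high; origin at the centre of its underside
- mug: Bystander: blue ceramic mug, 76 mm across, 85 mm high; origin at the centre of its underside
- brush: Bystander: small hand brush about 200 mm long lying on the stand behind the box, along its x
Not all that is in view belongs to the job. Of the things that look like the part that bears pot_center, the smallest one is meant.

How it is judged:
By the outcome, as a careful person would: the job done as asked, in the order asked, and still so for the second after the job is handed in, with the robot touching nothing.
It also fails if it takes over 72 s, if anything falls off the work surface, if the arm or the gripper's body presses on something with over 40 N, if the wrist force passes 120 N, or if a joint passes its speed limit or range.

### The arm

A 6-joint arm with a two-finger parallel gripper is mounted at the origin on the work surface. World frame = base frame: x ahead of the robot, y to its left, z up, the work surface at z = 0. Lengths are in mm, angles in rad, forces in N, time in s.
With the tool pointing down it reaches from about 275 to 725 mm from the base axis. Payload 5.6 kg.
Tool frame: the origin (TCP) lies at the centre of the arm's flange, where the gripper is bolted on; the fingertips stand 173 mm ahead of it and the grasp point (between the pads) lies 155 mm ahead of it; z points along the fingers, y is the direction in which the jaws open and shut (so a half turn about z gives the same grasp; the last joint's range is limited). The gripper opens to 85 mm and grips with 20 to 120 N. Pads are 22 mm wide; open, the fingers measure 114 mm over their backs; the gripper's body (76 mm by 85 mm) begins 54 mm behind the grasp point. The pads swing forward as they close: fully open they stand 13 mm farther back than shut.
Start: joints at [1.388, 0.255, 0.108, 0, -1.424, -0.285], TCP at [247.981, 490.916, 404.683] pointing down, gripper open.
Joint ranges: [-2.95, 2.95], [-1.21, 1.97], [-1.09, 1.5], [-2.87, 1.71], [-2.94, -0.07], [-3.05, 3.05]. Speed limits (rad/s): [2.57, 2.57, 3.14, 3.14, 3.14, 3.14].

### API

Orientations are given as a 3x3 rotation matrix whose columns are the frame's x, y, z axes.
In Python, from rig import bot, vision, models gives the robot as it stands. The module is installed in compiled form; this text tells all that it offers.
- The arm moves only by the tool arm_command, never from a script. Its argument "deltas" is a list of rows, each an object with "fingers": the finger opening in m, from 0 to 0.0854; "translation": the shift along the tool's x, y, z in m, a list of three; "spin": the turn about the tool's z in degrees. In form: [{"fingers": fingers, "translation": [x, y, z], "spin": spin}, ...]. A call has 1 to 10 rows; each row shifts and turns the commanded pose from where the row before left it, along the tool's axes as they then stand; what a row does not reach is not made up. A row lasts 1/10 s, in which the tool goes at most 50 mm and 8.59 degrees, less where a joint would pass 70% of its speed; a pose out of reach is approached as far as the arm can. A call with a gripper value outside its range is refused whole. The fingers move at their own pace and stop on an object; the grip force is fixed at half the most. Time passes only in rows, so rows that do not move let the fingers close. It gives the time, the measured TCP pose, the force and the opening at its end, in the units of the state.
- bot.state(): the state, without advancing time (a new reading comes with each control period).
- vision.get_image(name): name is "side" or "top" or "wrist"; returns (picture, depth): 420x560x3 uint8, blue, green, red; 420x560 float32, mm along the optical axis (not along the pixel's ray), 0 where there is no reading.
- vision.get_calibration(name): a dict with "fx", "fy", "cx", "cy" (pixels), "dist_coeffs" ([k1, k2, p1, p2, k3] as OpenCV has them; the pictures are not rectified), "extrinsics" (4x4, takes a point from camera to world coordinates); the wrist camera has in their place "T_tool_cam" (4x4, takes a point from camera to tool coordinates, whose origin is the TCP and whose axes are the flange's). Camera axes: x right, y up, looking along -z (the intrinsics and any distortion apply to the point x, -y, -z); pixel columns grow to the right and rows downward; lengths in mm; the calibration is good to about 2 mm. A picture is of the moment at which its call begins: read the wrist's pose just before it. get_calibration takes no time and is no camera call.
- bot.sign_off(): hands the job in, once; it reports no verdict.
Trained networks look in the newest picture that a camera, given by its name, has taken for a name from the list of things; names that differ only in an ending like _2 or _b are one class to them, and where a whole thing is asked for, a point or a joint stands for the part that bears it (a point fixed in the world has none). Each returns a list of dicts, best first, with "p" (0 to 1); they miss things now and then, are a little off and sometimes report something else, mostly with a low value. They report only what shows in the picture. A call takes as long as a camera call. They do not tell look-alikes from the thing itself.
- models.cut_out(camera, name): "region" (420x560 bool, what is visible of it).
- models.mark_of(camera, name): "location" ([x, y, z] in mm, in world coordinates, good to about 4 mm: a listed point, or the origin of a listed thing).
The state is a dict: "clock": time; "q": joint angles; "dq": joint speeds; "joint_efforts": joint torques, N m; "position": TCP position; "tcp_rot": TCP orientation; "wrist_force": force on the tool from outside, world axes, zero at the start; "wrist_torque": the same for the moment, N m; "opening": finger opening in mm.
Only numpy, scipy, OpenCV 4.12 (cv2) and the standard library are available. Lean on these libraries where they do the work, as an engineer would, in place of code of your own. Each camera call takes 0.05 s, during which the arm holds its last target.

## Working session

There is one attempt and no reset: what is moved stays moved. The work goes in short steps, Python scripts to look and compute and a tool call to move; the robot and the scene stay as the last step left them, time stands still between calls to the robot, and variables do not carry over. Pictures are saved under pics/ and viewed, and the job is handed in when it is done.

Besides the shell and the picture viewer there is one more tool, called after "Request:" in YAML: its name, and indented under it one key for each argument. arm_command: Moves the arm, as the interface text tells. Its arguments: {"type":"object","properties":{"deltas":{"type":"array"}},"required":["deltas"]}

```bash
ls; mkdir -p pics; cat > h.py <<'E'
import numpy as np, cv2
from rig import bot, vision, models
def grab(name,fn=None):
    s=bot.state(); im,d=vision.get_image(name)
    if fn: cv2.imwrite('pics/'+fn,im)
    c=vision.get_calibration(name)
    if 'extrinsics' in c: T=np.array(c['extrinsics'])
    else:
        W=np.eye(4); W[:3,:3]=np.array(s['tcp_rot']); W[:3,3]=s['position']; T=W@np.array(c['T_tool_cam'])
    return im,d,c,T
def cloud(d,c,T,mask=None):
    m=d>0
    if mask is not None: m&=mask
    v,u=np.nonzero(m); K=np.array([[c['fx'],0,c['cx']],[0,c['fy'],c['cy']],[0,0,1.]])
    p=cv2.undistortPoints(np.stack([u,v],1).astype(np.float64)[:,None],K,np.array(c['dist_coeffs'],float))[:,0]
    z=d[v,u].astype(float); P=np.stack([p[:,0]*z,-p[:,1]*z,-z],1)
    return P@T[:3,:3].T+T[:3,3],np.stack([u,v],1)
E
python3 - <<'E'
from h import *
s=bot.state(); print(s['clock'],s['position'],np.round(s['tcp_rot'],3),s['opening'])
for n in['top','side','wrist']:
    im,d,c,T=grab(n,n+'0.png'); print(n,np.round(T,2).tolist())
print(np.round(c['T_tool_cam'],2))
for n in ['seedbox','seedbox_lid_handle','seedbox_lid_hinge','pot_center','cup_center','ladder_center','jar','mug','brush']:
    vis=[]
    print(n,[(np.round(r['location'],0).tolist(),round(r['p'],2)) for r in models.mark_of('top',n)])
print(bot.state()['clock'])
E
```

```text
pics
0.0 [247.86378672 490.80852999 403.79782658] [[ 0.893 -0.451 -0.001]
 [-0.451 -0.893 -0.002]
 [ 0.     0.002 -1.   ]] 85.28522862778627
top [[-0.13, 0.96, -0.23, 378.95], [-0.99, -0.13, 0.03, 71.1], [-0.0, 0.23, 0.97, 1013.45], [0.0, 0.0, 0.0, 1.0]]
side [[0.98, 0.14, -0.12, 455.54], [-0.19, 0.7, -0.69, -806.38], [-0.01, 0.7, 0.71, 986.97], [0.0, 0.0, 0.0, 1.0]]
wrist [[-0.45, 0.85, 0.26, 314.77], [-0.89, -0.43, -0.13, 456.85], [0.0, -0.29, 0.96, 372.57], [0.0, 0.0, 0.0, 1.0]]
[[ 0.    0.96  0.29 75.03]
 [ 1.    0.   -0.    0.08]
 [-0.    0.29 -0.96 31.32]
 [ 0.    0.    0.    1.  ]]
seedbox [([538.0, -44.0, -0.0], 0.87), ([736.0, -259.0, -0.0], 0.39)]
seedbox_lid_handle [([474.0, -42.0, 120.0], 0.82)]
seedbox_lid_hinge [([609.0, -60.0, 65.0], 0.71)]
pot_center [([764.0, 340.0, 27.0], 0.96), ([598.0, 473.0, 25.0], 0.85), ([596.0, 301.0, 19.0], 0.57)]
cup_center [([440.0, 269.0, 20.0], 0.67)]
ladder_center [([534.0, -344.0, 5.0], 0.91), ([475.0, -42.0, 121.0], 0.4)]
jar [([734.0, -259.0, 0.0], 0.58), ([474.0, -42.0, 120.0], 0.34)]
mug [([756.0, 158.0, -1.0], 0.69)]
brush [([746.0, -52.0, -2.0], 0.79)]
0.6
```

View pics/top0.png

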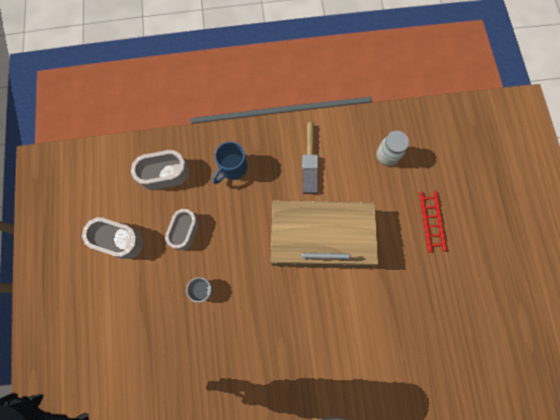

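View pics/side0.png

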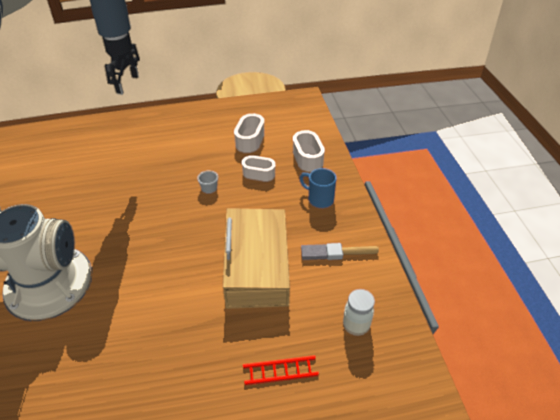

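View pics/wrist0.png

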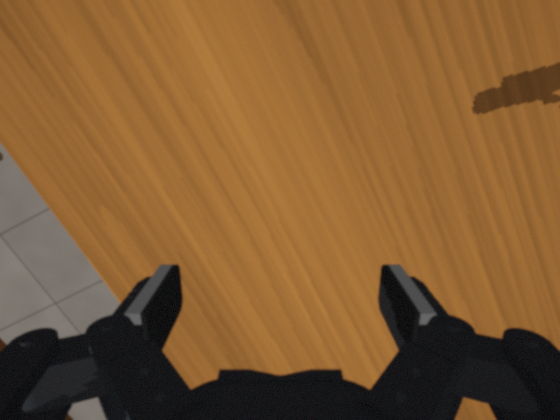

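The smallest of the three pots is the one near pixel (181,230) in the top view. The others, at (160,170) and (112,237), are bigger and hold white stuff. I'll confirm that with an enlarged crop and sizes from depth.

```bash
python3 - <<'E'
from h import *
im,d,c,T=grab('top')
imc=im[130:320,70:260]; cv2.imwrite('pics/crop_pots.png',cv2.resize(imc,None,fx=3.1,fy=3.1,interpolation=cv2.INTER_CUBIC))
def rep(tag,n,mask,zlo=None):
    P,_=cloud(d,c,T,mask)
    zt=np.percentile(P[:,2],97)
    Q=P[P[:,2]>zt-8]
    r=cv2.minAreaRect(Q[:,:2].astype(np.float32))
    b=cv2.boxPoints(r)
    print(tag,len(P),'ztop %.1f'%zt,'ctr',np.round(r[0],1),'size',np.round(r[1],1),'corners',np.round(b,0).tolist())
for n in ['pot_center','cup_center','ladder_center','seedbox','seedbox_lid','mug','jar','brush']:
    for r in models.cut_out('top',n):
        if r['p']<.4: continue
        m=r['region']; v,u=np.nonzero(m); rep(f"{n} p{r['p']:.2f} px({u.mean():.0f},{v.mean():.0f})",n,m)
np.save('top_d.npy',d)
P,uv=cloud(d,c,T)
k=(P[:,2]>50)&(P[:,2]<140)&(np.abs(P[:,0]-538)<120)&(np.abs(P[:,1]+44)<180)
Q=P[k]; 
lid=Q[Q[:,2]<95]; A=np.c_[lid[:,:2],np.ones(len(lid))]
co=np.linalg.lstsq(A,lid[:,2],rcond=None)[0]; print('lid plane',co, 'resid',np.std(lid[:,2]-A@co))
r=cv2.minAreaRect(lid[:,:2].astype(np.float32)); print(r,cv2.boxPoints(r))
hd=Q[Q[:,2]>100]; print('handle',len(hd),hd.mean(0),hd.min(0),hd.max(0)); print(cv2.minAreaRect(hd[:,:2].astype(np.float32)))
print(bot.state()['clock'])
E
```

```text
pot_center p0.96 px(181,229) 969 ztop 44.5 ctr [599.6 299.6] size [ 60.4 100.9] corners [[541.0, 294.0], [632.0, 251.0], [658.0, 305.0], [567.0, 349.0]]
pot_center p0.93 px(160,170) 1696 ztop 58.9 ctr [761.7 342.7] size [ 79.1 136.3] corners [[718.0, 408.0], [727.0, 272.0], [806.0, 277.0], [797.0, 413.0]]
pot_center p0.92 px(112,238) 1725 ztop 59.0 ctr [597.3 470.9] size [136.  79.] corners [[532.0, 428.0], [602.0, 392.0], [663.0, 514.0], [592.0, 549.0]]
cup_center p0.82 px(198,289) 460 ztop 43.5 ctr [443.  267.8] size [56.8 54.5] corners [[412.0, 243.0], [466.0, 236.0], [474.0, 292.0], [420.0, 299.0]]
cup_center p0.58 px(392,148) 787 ztop 101.9 ctr [ 733.5 -261.4] size [52.  55.9] corners [[704.0, -285.0], [759.0, -289.0], [763.0, -237.0], [707.0, -233.0]]
cup_center p0.52 px(324,232) 6551 ztop 123.0 ctr [476.2 -39.6] size [109.9   9.8] corners [[464.0, -93.0], [474.0, -95.0], [488.0, 14.0], [479.0, 16.0]]
ladder_center p0.65 px(433,224) 668 ztop 12.5 ctr [ 540.1 -342.7] size [ 48.7 156.6] corners [[460.0, -362.0], [617.0, -372.0], [620.0, -323.0], [464.0, -313.0]]
seedbox p0.62 px(
[... 552 characters left out ...]
.0, 14.0], [479.0, 16.0]]
brush p0.76 px(310,163) 806 ztop 22.2 ctr [753.3 -51.1] size [ 39.7 198.9] corners [[652.0, -57.0], [849.0, -85.0], [855.0, -45.0], [658.0, -18.0]]
lid plane [-5.38462580e-02  9.45809143e-03  1.09443243e+02] resid 4.208783960886534
((537.8967895507812, -49.29753112792969), (250.73092651367188, 153.6005096435547), 81.11856842041016) [[ 442.66217 -161.30264]
 [ 594.42096 -185.01706]
 [ 633.1314    62.70758]
 [ 481.37262   86.422  ]]
handle 244 [475.86283339 -39.25408373 124.65942861] [464.38546732 -94.04043849 100.18903539] [487.56853352  14.7608378  130.37895379]
((475.681884765625, -39.51189422607422), (109.85657501220703, 11.06380558013916), 82.12979888916016)
1.05
```

View pics/crop_pots.png

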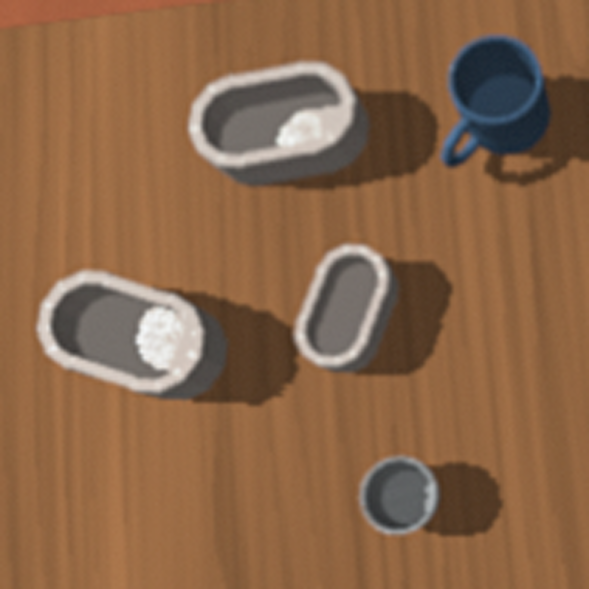

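```bash
python3 - <<'E'
from h import *
for cam in ['top','side']:
    im,d,c,T=grab(cam)
    P,uv=cloud(d,c,T)
    t=(np.abs(P[:,0]-350)<40)&(np.abs(P[:,1]+100)<120)&(P[:,2]<30); print(cam,'table z',np.median(P[t,2]),P[t,2].std())
    y=np.array([np.sin(np.radians(8.5)),np.cos(np.radians(8.5))]); x=np.array([y[1],-y[0]])
    L=P[:,:2]-[538,-49]; bx=L@x; by=L@y
    k=(abs(by)<115)&(P[:,2]>60)&(P[:,2]<100)&(bx>-75)&(bx<70)
    for lo in range(-90,91,10):
        s=(abs(by)<110)&(bx>=lo)&(bx<lo+10)&(P[:,2]>40); 
        if s.sum(): print(lo,s.sum(),np.round(np.percentile(P[s,2],[5,50,95]),1))
    h=(P[:,2]>100)&(abs(by)<70)&(abs(bx)<100); print('handle bx',np.percentile(bx[h],[3,50,97]),'by',by[h].min(),by[h].max(),'z',np.percentile(P[h,2],[5,50,90,99]))
    Q=P[h]; f=np.polyfit(Q[:,1],Q[:,0],1); print('handle slope',f, np.degrees(np.arctan(f[0])))
E
```

```text
top table z -0.22188371713502875 1.8237429968847485
-80 447 [45.8 83.8 88.3]
-70 504 [ 83.7  87.4 127.4]
-60 280 [ 82.8  85.5 125.6]
-50 395 [81.3 84.2 86.7]
-40 397 [80.6 83.4 86.2]
-30 382 [79.9 82.6 85.2]
-20 378 [79.3 81.9 84.5]
-10 370 [78.3 81.2 83.8]
0 374 [77.4 80.  82.8]
10 369 [76.5 79.5 82.1]
20 367 [76.1 78.8 81.8]
30 358 [74.7 77.7 80.8]
40 363 [74.6 77.2 79.7]
50 357 [73.4 76.3 79.2]
60 358 [72.8 75.5 77.9]
70 205 [72.  74.7 77.4]
handle bx [-67.53785564 -63.02986163 -57.5262805 ] by -54.88358996054729 55.03400484651474 z [121.05699849 125.07671751 127.46496917 129.26344341]
handle slope [1.39702925e-01 4.81353251e+02] 7.952915790913659
side table z 1.333630491770009 1.9499347648776515
-80 148 [84.9 87.8 91.4]
-70 338 [ 85.   90.3 129.5]
-60 305 [83.8 86.8 90.6]
-50 290 [82.9 85.7 88.4]
-40 279 [82.3 84.8 88. ]
-30 280 [81.6 84.3 87. ]
-20 307 [80.7 83.5 86.2]
-10 297 [79.6 82.7 85.9]
0 285 [79.2 81.6 84.9]
10 292 [78.  81.2 83.8]
20 286 [77.2 80.1 83. ]
30 289 [76.8 79.4 82. ]
40 283 [75.6 78.3 81.3]
50 284 [74.9 77.6 80.3]
60 289 [74.2 77.1 79.8]
70 109 [73.  76.6 79.4]
handle bx [-69.72368516 -64.3956564  -59.61509362] by -53.03331430284208 54.42703204549264 z [114.20995914 127.12815687 129.50763429 132.02764388]
handle slope [1.54042938e-01 4.80420010e+02] 8.75717616725711
```

The smallest pot, at crop (345,305) and image (181,229), measures 100 x 60 mm and 43 mm high and is empty, so it fits. The other two are 136 x 79 mm. The lid already stands ajar by about 0.083 rad. Next I plan the approach to the handle.

```bash
cat >> h.py <<'E'
YAW=-8.4
BX=np.array([np.cos(np.radians(YAW)),np.sin(np.radians(YAW))]); BY=np.array([-BX[1],BX[0]])
BC=np.array([536.5,-48.8])
HINGE=np.r_[BC+76*BX,66.]
def box(x,y,z): return np.r_[BC+x*BX+y*BY,z]
def handle(th):
    c,s=np.cos(th),np.sin(th); x=-142*c+43*s; z=142*s+43*c
    return np.r_[HINGE[:2]+x*BX,66+z]
def cur():
    s=bot.state(); R=np.array(s['tcp_rot']); a=np.degrees(np.arctan2(R[1,0],R[0,0]))
    return np.array(s['position'])-[0,0,155.],a,s
def plan(pts,step=45,spinmax=8.5,fingers=None,start=None):
    """pts: list of (grasp xyz, alpha deg or None[, step])"""
    g,a,s=cur()
    if start: g,a=start
    g=np.array(g,float)
    for p in pts:
        t=np.array(p[0],float); al=a if p[1] is None else p[1]; st=p[2] if len(p)>2 else step
        da=(al-a+180)%360-180; D=t-g
        n=int(max(1,np.ceil(np.linalg.norm(D)/st),np.ceil(abs(da)/spinmax)))
        print('-> n',n,'target',np.round(t,1),round(al,1))
        for i in range(n):
            r=np.radians(a); ca,sa=np.cos(r),np.sin(r)
            rem=t-g; w=rem/(n-i); sp=-((al-a+180)%360-180)/(n-i)
            # tool x=(ca,sa,0), y=(sa,-ca,0), z=down
            l=np.round([(w[0]*ca+w[1]*sa)/1000,(w[0]*sa-w[1]*ca)/1000,-w[2]/1000],3); sp=round(sp,1)
            print(f'  [{l[0]:g},{l[1]:g},{l[2]:g}] spin {sp:g}')
            l=l*1000; g=g+[l[0]*ca+l[1]*sa,l[0]*sa-l[1]*ca,-l[2]]; a-=sp
    return g,a
def show():
    g,a,s=cur(); print('t',round(s['clock'],2),'grasp',np.round(g,1),'alpha',round(a,2),'open',round(s['opening'],1),'F',np.round(s['wrist_force'],1),'q',np.round(s['q'],2))
E
python3 - <<'E'
from h import *
show(); h=handle(.083); print(h)
plan([(h+[0,0,70],-98.4),(h+[0,0,5],-98.4,30)])
E
```

```text
t 1.15 grasp [248.  490.9 249.7] alpha -26.81 open 85.3 F [ 0.2 -0.3  0. ] q [ 1.39  0.26  0.11 -0.   -1.42 -0.28]
[475.21828071 -39.750703   120.62444388]
-> n 13 target [475.2 -39.8 190.6] -98.4
  [0.034,0.029,0.005] spin 5.5
  [0.037,0.025,0.005] spin 5.5
  [0.039,0.022,0.004] spin 5.5
  [0.041,0.018,0.005] spin 5.5
  [0.042,0.014,0.004] spin 5.5
  [0.043,0.009,0.005] spin 5.5
  [0.044,0.005,0.004] spin 5.5
  [0.044,0.001,0.005] spin 5.5
  [0.044,-0.003,0.004] spin 5.5
  [0.044,-0.007,0.005] spin 5.5
  [0.043,-0.012,0.004] spin 5.5
  [0.042,-0.015,0.005] spin 5.5
  [0.039,-0.02,0.004] spin 5.6
-> n 3 target [475.2 -39.8 125.6] -98.4
  [0,0,0.022] spin -0
  [0,0,0.022] spin -0
  [0,0,0.021] spin -0
```

Request:
arm_command:
  deltas:
    - {"fingers": 0.05,"translation": [0.034,0.029,0.005],"spin": 5.5}
    - {"fingers": 0.05,"translation": [0.037,0.025,0.005],"spin": 5.5}
    - {"fingers": 0.05,"translation": [0.039,0.022,0.004],"spin": 5.5}
    - {"fingers": 0.05,"translation": [0.041,0.018,0.005],"spin": 5.5}
    - {"fingers": 0.05,"translation": [0.042,0.014,0.004],"spin": 5.5}
    - {"fingers": 0.05,"translation": [0.043,0.009,0.005],"spin": 5.5}
    - {"fingers": 0.05,"translation": [0.044,0.005,0.004],"spin": 5.5}
    - {"fingers": 0.05,"translation": [0.044,0.001,0.005],"spin": 5.5}
    - {"fingers": 0.05,"translation": [0.044,-0.003,0.004],"spin": 5.5}
    - {"fingers": 0.05,"translation": [0.044,-0.007,0.005],"spin": 5.5}

```text
clock: 2.15
position: [423.0, 81.0, 359.0]
tcp_rot: [[0.139, -0.99, 0.001], [-0.99, -0.139, 0.001], [-0.0, -0.001, -1.0]]
wrist_force: [0.9, 0.5, 0.2]
opening: 50.1
```

Request:
arm_command:
  deltas:
    - {"fingers": 0.05,"translation": [0.043,-0.012,0.004],"spin": 5.5}
    - {"fingers": 0.05,"translation": [0.042,-0.015,0.005],"spin": 5.5}
    - {"fingers": 0.05,"translation": [0.039,-0.02,0.004],"spin": 5.6}
    - {"fingers": 0.05,"translation": [0,0,0],"spin": 0}

```text
clock: 2.55
position: [476.7, -43.1, 344.8]
tcp_rot: [[-0.154, -0.988, -0.001], [-0.988, 0.154, -0.001], [0.001, 0.001, -1.0]]
wrist_force: [-0.0, 1.7, -0.4]
opening: 49.8
```

```bash
python3 - <<'E'
from h import *
show(); im,d,c,T=grab('wrist','w1.png')
P,uv=cloud(d,c,T); L=P[:,:2]-BC; bx=L@BX; by=L@BY
h=(P[:,2]>100)&(P[:,2]<135)&(abs(by)<70)&(abs(bx+62)<25)
print(h.sum(),np.percentile(bx[h],[3,50,97]),by[h].min(),by[h].max(),np.percentile(P[h,2],[5,50,95]))
Q=np.c_[bx,by][h]; print(np.degrees(np.polyfit(Q[:,1],Q[:,0],1)[0]))
h=handle(.083);plan([(h+[0,0,5],-98.4,30)])
E
```

```text
t 2.55 grasp [476.7 -43.1 189.8] alpha -98.86 open 49.8 F [-0.   1.7 -0.4] q [ 0.24  0.14 -0.19  0.   -1.24 -0.39]
2968 [-67.00328355 -61.7670582  -56.68818207] -54.81702525593197 54.352875122393414 [121.70144375 124.74256749 126.21048916]
0.3636115894652052
-> n 3 target [475.2 -39.8 125.6] -98.4
  [-0.001,0,0.021] spin -0.1
  [-0,0.001,0.022] spin -0.1
  [-0.001,0,0.021] spin -0.1
```

View pics/w1.png

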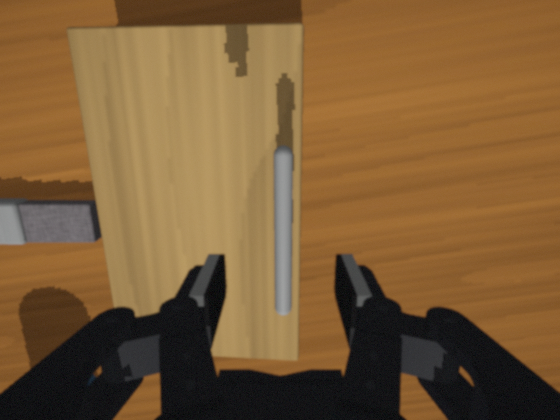

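The bar at pixels (284,150-315) runs between the fingers and parallel to the pads. I go down and grip it.

Request:
arm_command:
  deltas:
    - {"fingers": 0.05,"translation": [-0.001,0.0,0.022],"spin": 0}
    - {"fingers": 0.05,"translation": [-0.001,0.0,0.022],"spin": 0}
    - {"fingers": 0.05,"translation": [-0.001,0.0,0.021],"spin": 0}
    - {"fingers": 0.05,"translation": [0,0,0],"spin": 0}
    - {"fingers": 0.0,"translation": [0,0,0],"spin": 0}
    - {"fingers": 0.0,"translation": [0,0,0],"spin": 0}
    - {"fingers": 0.0,"translation": [0,0,0],"spin": 0}
    - {"fingers": 0.0,"translation": [0,0,0],"spin": 0}

```text
clock: 3.4
position: [475.7, -36.0, 281.2]
tcp_rot: [[-0.146, -0.989, -0.001], [-0.989, 0.146, 0.001], [-0.001, 0.001, -1.0]]
wrist_force: [-4.8, 3.3, 1.3]
opening: 8.6
```

```bash
python3 - <<'E'
from h import *
show(); g,a,s=cur(); off=g-handle(.083); print(off)
plan([(handle(t)+off,None,30) for t in np.linspace(.083,1.68,13)[1:]])
E
```

```text
t 3.4 grasp [475.7 -36.  126.2] alpha -98.42 open 8.6 F [-4.8  3.3  1.3] q [ 0.25  0.19 -0.3  -0.   -1.08 -0.4 ]
[0.44015174 3.70190156 5.60808333]
-> n 1 target [484.  -37.3 144.1] -98.4
  [-0,-0.008,-0.018] spin -0
-> n 1 target [494.7 -38.9 160.6] -98.4
  [-0,-0.011,-0.016] spin -0
-> n 1 target [507.4 -40.7 175.6] -98.4
  [-0,-0.013,-0.015] spin -0
-> n 1 target [522.  -42.9 188.7] -98.4
  [-0,-0.015,-0.013] spin -0
-> n 1 target [538.1 -45.3 199.7] -98.4
  [-0,-0.016,-0.012] spin -0
-> n 1 target [555.6 -47.9 208.5] -98.4
  [-0,-0.018,-0.008] spin -0
-> n 1 target [574.1 -50.6 214.9] -98.4
  [-0,-0.018,-0.007] spin -0
-> n 1 target [593.2 -53.4 218.7] -98.4
  [-0,-0.02,-0.004] spin -0
-> n 1 target [612.7 -56.3 220. ] -98.4
  [-0,-0.02,-0.001] spin -0
-> n 1 target [632.2 -59.2 218.6] -98.4
  [-0,-0.019,0.002] spin -0
-> n 1 target [651.3 -62.  214.6] -98.4
  [-0,-0.02,0.004] spin -0
-> n 1 target [669.7 -64.7 208.1] -98.4
  [-0,-0.018,0.006] spin -0
```

Request:
arm_command:
  deltas:
    - {"fingers": 0.0,"translation": [0,-0.004,-0.009],"spin": 0}
    - {"fingers": 0.0,"translation": [0,-0.004,-0.009],"spin": 0}
    - {"fingers": 0.0,"translation": [0,-0.0055,-0.008],"spin": 0}
    - {"fingers": 0.0,"translation": [0,-0.0055,-0.008],"spin": 0}

```text
clock: 3.8
position: [493.7, -38.8, 314.8]
tcp_rot: [[-0.147, -0.989, -0.005], [-0.989, 0.147, 0.001], [-0.001, 0.006, -1.0]]
wrist_force: [-9.0, 5.9, 1.7]
opening: 8.7
```

```bash
python3 - <<'E'
from h import *
show(); im,d,c,T=grab('side','s1.png')
E
```

```text
t 3.8 grasp [493.7 -38.8 159.8] alpha -98.44 open 8.7 F [-9.   5.9  1.7] q [ 0.24  0.2  -0.2  -0.   -1.18 -0.38]
```

View pics/s1.png

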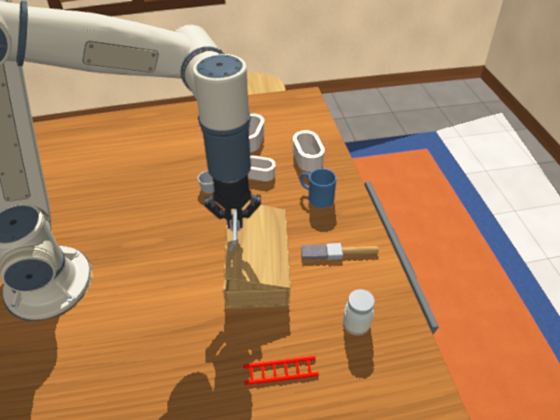

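The lid is rising with the gripper on the handle, near (235,220). I carry on along the arc.

Request:
arm_command:
  deltas:
    - {"fingers": 0.0,"translation": [0,-0.013,-0.015],"spin": 0}
    - {"fingers": 0.0,"translation": [0,-0.015,-0.013],"spin": 0}
    - {"fingers": 0.0,"translation": [0,-0.016,-0.012],"spin": 0}
    - {"fingers": 0.0,"translation": [0,-0.018,-0.008],"spin": 0}
    - {"fingers": 0.0,"translation": [0,-0.018,-0.007],"spin": 0}
    - {"fingers": 0.0,"translation": [0,-0.02,-0.004],"spin": 0}

```text
clock: 4.45
position: [594.4, -54.2, 376.8]
tcp_rot: [[-0.146, -0.989, 0.003], [-0.989, 0.146, -0.001], [0.0, -0.003, -1.0]]
wrist_force: [-3.7, 2.2, 2.0]
opening: 8.7
```

```bash
python3 - <<'E'
from h import *
show(); g,a,s=cur(); off=np.array([.4,3.7,5.6])
r=g-off-HINGE; print(np.linalg.norm(r))
plan([(handle(t)+off,None,30) for t in np.linspace(.083,1.68,13)[9:]])
E
```

```text
t 4.45 grasp [594.4 -54.2 221.8] alpha -98.38 open 8.7 F [-3.7  2.2  2. ] q [ 0.17  0.36  0.18  0.   -1.39 -0.32]
151.25116901046493
-> n 1 target [612.7 -56.3 220. ] -98.4
  [-0.001,-0.018,0.002] spin -0
-> n 1 target [632.1 -59.2 218.6] -98.4
  [0,-0.02,0.001] spin -0
-> n 1 target [651.3 -62.  214.6] -98.4
  [0,-0.019,0.004] spin -0
-> n 1 target [669.7 -64.7 208.1] -98.4
  [0,-0.019,0.007] spin -0
```

Request:
arm_command:
  deltas:
    - {"fingers": 0.0,"translation": [0,-0.019,0.001],"spin": 0}
    - {"fingers": 0.0,"translation": [0,-0.02,0.002],"spin": 0}
    - {"fingers": 0.0,"translation": [0,-0.019,0.004],"spin": 0}
    - {"fingers": 0.0,"translation": [0,-0.018,0.006],"spin": 0}
    - {"fingers": 0.0,"translation": [0,0,0],"spin": 0}

```text
clock: 4.95
position: [671.7, -66.3, 362.3]
tcp_rot: [[-0.147, -0.989, 0.006], [-0.989, 0.147, -0.003], [0.003, -0.006, -1.0]]
wrist_force: [3.0, -3.4, 2.1]
opening: 8.5
```

```bash
python3 - <<'E'
from h import *
show(); im,d,c,T=grab('side','s2.png');im,d,c,T=grab('top','t2.png')
E
```

```text
t 4.95 grasp [671.7 -66.3 207.3] alpha -98.43 open 8.5 F [ 3.  -3.4  2.1] q [ 0.13  0.52  0.39  0.   -1.44 -0.28]
```

View pics/s2.png

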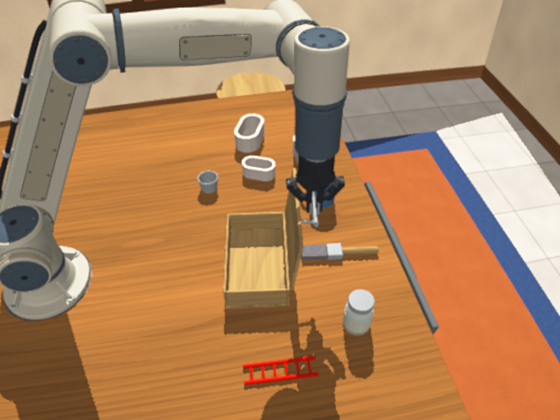

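View pics/t2.png

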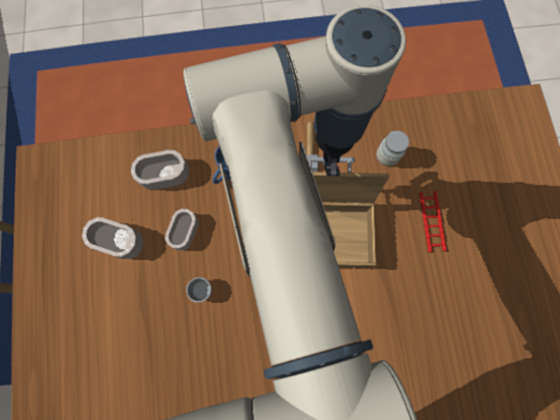

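Lid upright at about 1.68 rad, box open (side view 225-290, 215-305). Release, rise, go to the pot.

```bash
python3 - <<'E'
from h import *
g,a,s=cur()
e=plan([(g+[0,0,70],None),([599.6,299.6,110],-25.5)])
E
```

```text
-> n 2 target [670.4 -66.1 277.9] -98.4
  [-0,0,-0.035] spin -0
  [-0,0,-0.035] spin -0
-> n 10 target [599.6 299.6 110. ] -25.5
  [-0.035,0.012,0.017] spin -7.3
  [-0.036,0.008,0.017] spin -7.3
  [-0.037,0.003,0.017] spin -7.3
  [-0.037,-0.002,0.017] spin -7.3
  [-0.037,-0.006,0.017] spin -7.3
  [-0.036,-0.011,0.017] spin -7.3
  [-0.034,-0.015,0.016] spin -7.3
  [-0.032,-0.02,0.017] spin -7.3
  [-0.029,-0.024,0.016] spin -7.3
  [-0.026,-0.026,0.017] spin -7.2
```

Request:
arm_command:
  deltas:
    - {"fingers": 0.028,"translation": [0,0,0],"spin": 0}
    - {"fingers": 0.028,"translation": [0,0,0],"spin": 0}
    - {"fingers": 0.028,"translation": [0,0,0],"spin": 0}
    - {"fingers": 0.028,"translation": [0,0,-0.03],"spin": 0}
    - {"fingers": 0.028,"translation": [0,0,-0.04],"spin": 0}

```text
clock: 5.55
position: [668.5, -64.5, 428.8]
tcp_rot: [[-0.146, -0.989, -0.007], [-0.989, 0.146, 0.0], [0.001, 0.007, -1.0]]
wrist_force: [1.3, -0.3, 1.7]
opening: 27.9
```

Request:
arm_command:
  deltas:
    - {"fingers": 0.085,"translation": [-0.035,0.012,0],"spin": -7.3}
    - {"fingers": 0.085,"translation": [-0.036,0.008,0],"spin": -7.3}
    - {"fingers": 0.085,"translation": [-0.037,0.003,0],"spin": -7.3}
    - {"fingers": 0.085,"translation": [-0.037,-0.002,0],"spin": -7.3}
    - {"fingers": 0.085,"translation": [-0.037,-0.006,0],"spin": -7.3}
    - {"fingers": 0.085,"translation": [-0.036,-0.011,0.02],"spin": -7.3}
    - {"fingers": 0.085,"translation": [-0.034,-0.015,0.03],"spin": -7.3}
    - {"fingers": 0.085,"translation": [-0.032,-0.02,0.03],"spin": -7.3}
    - {"fingers": 0.085,"translation": [-0.029,-0.024,0.03],"spin": -7.3}
    - {"fingers": 0.085,"translation": [-0.026,-0.026,0.03],"spin": -7.2}

```text
clock: 6.55
position: [596.4, 302.1, 289.5]
tcp_rot: [[0.905, -0.426, -0.001], [-0.426, -0.905, -0.0], [-0.001, 0.0, -1.0]]
wrist_force: [0.2, 0.2, 0.8]
opening: 84.8
```

Request:
arm_command:
  deltas:
    - {"fingers": 0.085,"translation": [0,0,0],"spin": 0}
    - {"fingers": 0.085,"translation": [0,0,0],"spin": 0}

```text
clock: 6.75
position: [596.7, 301.5, 289.5]
tcp_rot: [[0.903, -0.429, -0.002], [-0.429, -0.903, -0.002], [-0.001, 0.003, -1.0]]
wrist_force: [0.4, 0.1, 1.2]
opening: 84.9
```

```bash
python3 - <<'E'
from h import *
show(); im,d,c,T=grab('wrist','w3.png')
P,uv=cloud(d,c,T)
k=(P[:,2]>34)&(P[:,2]<52)&(np.hypot(P[:,0]-600,P[:,1]-300)<62)
r=cv2.minAreaRect(P[k][:,:2].astype(np.float32)); print(r,np.median(P[k],0))
im,d,c,T=grab('top','t3.png')
P,uv=cloud(d,c,T); L=P[:,:2]-BC; bx=L@BX; by=L@BY
for lo in range(-90,91,5):
    s=(by>-100)&(by<60)&(bx>=lo)&(bx<lo+5)&(P[:,2]<75)&(P[:,2]>55)
    if s.sum()>15: print(lo,s.sum(),np.round(np.median(P[s,2]),1))
s=(abs(bx)<50)&(P[:,2]>58)&(P[:,2]<75);print('by rim',np.histogram(by[s],bins=np.arange(-135,136,5)))
l=(P[:,2]>100)&(P[:,2]<215)&(abs(by)<120)&(bx>50)&(bx<110)
f=np.polyfit(P[l,2],bx[l],1);print(f)
print([(np.round(r['location'],0),r['p']) for r in models.mark_of('top','seedbox')],box(0,0,0))
E
```

```text
t 6.75 grasp [596.7 301.5 134.5] alpha -25.42 open 84.9 F [0.4 0.1 1.2] q [ 0.7   0.54  0.24  0.   -1.28  0.43]
((598.4611206054688, 300.0136413574219), (60.04102325439453, 101.99583435058594), 65.03828430175781) [600.40451655 299.09232658  41.24335274]
-75 160 65.5
-70 28 64.6
70 159 64.6
75 115 67.9
by rim (array([ 0,  5, 83, 34,  0,  0,  0,  0,  0,  0,  0,  0,  0,  0,  0,  0,  0,
        0,  0,  0,  0,  0,  0,  0,  0,  0,  0,  0,  0,  0,  0,  0,  0,  0,
        0,  0,  0,  0,  0,  0,  0,  0,  0,  0,  0,  0,  0,  0,  0,  0, 17,
       85,  3,  0]), array([-135, -130, -125, -120, -115, -110, -105, -100,  -95,  -90,  -85,
        -80,  -75,  -70,  -65,  -60,  -55,  -50,  -45,  -40,  -35,  -30,
        -25,  -20,  -15,  -10,   -5,    0,    5,   10,   15,   20,   25,
         30,   35,   40,   45,   50,   55,   60,   65,   70,   75,   80,
         85,   90,   95,  100,  105,  110,  115,  120,  125,  130,  135]))
[ 0.12784218 68.35549733]
[(array([540., -46.,  -2.]), 0.91)] [536.5 -48.8   0. ]
```

View pics/t3.png

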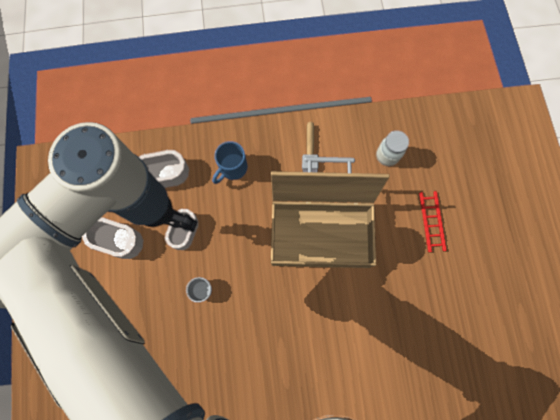

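View pics/w3.png

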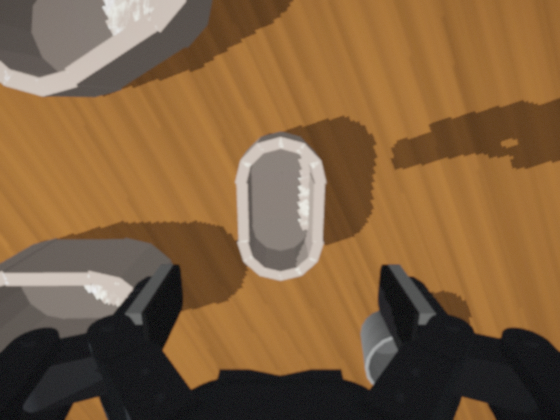

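Pot centred between the fingers (pixel column 281, rows 138-280), and the wrist camera gives the same place, (599,300), as the top view. I go down and grip it.

```bash
python3 - <<'E'
from h import *
plan([([599,300,26],-25.2,24)])
E
```

```text
-> n 5 target [599. 300.  26.] -25.2
  [0,-0,0.022] spin -0.1
  [0,-0,0.022] spin -0.1
  [0,-0,0.022] spin -0.1
  [0,-0,0.023] spin -0
  [0.001,-0,0.022] spin -0.1
```

Request:
arm_command:
  deltas:
    - {"fingers": 0.085,"translation": [0.001,0,0.025],"spin": 0}
    - {"fingers": 0.085,"translation": [0.001,0,0.025],"spin": 0}
    - {"fingers": 0.085,"translation": [0.001,0,0.025],"spin": 0}
    - {"fingers": 0.085,"translation": [0,0,0.02],"spin": 0}
    - {"fingers": 0.085,"translation": [0,0,0.013],"spin": 0}
    - {"fingers": 0.085,"translation": [0,0,0],"spin": 0}

```text
clock: 7.5
position: [600.1, 298.4, 181.5]
tcp_rot: [[0.902, -0.432, -0.002], [-0.432, -0.902, -0.001], [-0.001, 0.002, -1.0]]
wrist_force: [0.6, -0.4, -0.4]
opening: 85.1
```

Request:
arm_command:
  deltas:
    - {"fingers": 0.045,"translation": [0,0,0],"spin": 0}
    - {"fingers": 0.045,"translation": [0,0,0],"spin": 0}
    - {"fingers": 0.045,"translation": [0,0,0],"spin": 0}
    - {"fingers": 0.045,"translation": [0,0,0],"spin": 0}

```text
clock: 7.9
position: [600.8, 299.7, 184.8]
tcp_rot: [[0.903, -0.43, 0.003], [-0.43, -0.903, 0.001], [0.002, -0.003, -1.0]]
wrist_force: [-1.7, 0.3, 5.4]
opening: 57.5
```

```bash
python3 - <<'E'
from h import *
show(); 
g,a,s=cur()
plan([(g+[0,0,150],None,38),(box(0,-38,190),-98.4)])
E
```

```text
t 7.9 grasp [600.8 299.7  29.8] alpha -25.48 open 57.5 F [-1.7  0.3  5.4] q [ 0.7   0.62  0.11  0.   -1.05  0.43]
-> n 4 target [600.8 299.7 179.8] -25.5
  [0,-0,-0.038] spin -0
  [0,-0,-0.037] spin -0
  [0,-0,-0.038] spin -0
  [0,-0,-0.037] spin -0
-> n 9 target [530.9 -86.4 190. ] -98.4
  [0.011,0.042,-0.001] spin 8.1
  [0.017,0.04,-0.001] spin 8.1
  [0.023,0.037,-0.001] spin 8.1
  [0.028,0.034,-0.001] spin 8.1
  [0.032,0.029,-0.001] spin 8.1
  [0.036,0.025,-0.001] spin 8.1
  [0.039,0.019,-0.001] spin 8.1
  [0.042,0.013,-0.002] spin 8.1
  [0.043,0.008,-0.001] spin 8.1
```

```bash
python3 - <<'E'
from h import *
plan([([600.8,299.7,179.8],None,38),(box(-35,70,190),-98.4,40),(box(-2,-38,150),-98.4,38)])
E
```

```text
-> n 4 target [600.8 299.7 179.8] -25.5
  [0,-0,-0.037] spin -0
  [0,-0,-0.038] spin -0
  [0,-0,-0.037] spin -0
  [0,-0,-0.038] spin -0
-> n 9 target [512.1  25.6 190. ] -98.4
  [0.004,0.032,-0.001] spin 8.1
  [0.009,0.031,-0.001] spin 8.1
  [0.013,0.029,-0.001] spin 8.1
  [0.017,0.027,-0.001] spin 8.1
  [0.02,0.025,-0.001] spin 8.1
  [0.024,0.021,-0.001] spin 8.1
  [0.027,0.018,-0.001] spin 8.1
  [0.029,0.014,-0.002] spin 8.1
  [0.03,0.01,-0.001] spin 8.1
-> n 4 target [529.  -86.1 150. ] -98.4
  [0.027,-0.008,0.01] spin 0
  [0.027,-0.008,0.01] spin 0
  [0.027,-0.009,0.01] spin 0
  [0.027,-0.008,0.01] spin 0
```

Request:
arm_command:
  deltas:
    - {"fingers": 0.045,"translation": [0,0,-0.02],"spin": 0}
    - {"fingers": 0.045,"translation": [0,0,-0.03],"spin": 0}
    - {"fingers": 0.045,"translation": [0,0,-0.035],"spin": 0}
    - {"fingers": 0.045,"translation": [0,0,-0.035],"spin": 0}
    - {"fingers": 0.045,"translation": [0,0,-0.03],"spin": 0}

```text
clock: 8.4
position: [599.8, 299.3, 333.8]
tcp_rot: [[0.903, -0.431, -0.001], [-0.431, -0.903, 0.0], [-0.001, 0.0, -1.0]]
wrist_force: [0.0, 0.8, -4.5]
opening: 57.0
```

Request:
arm_command:
  deltas:
    - {"fingers": 0.045,"translation": [0.004,0.032,-0.001],"spin": 8.1}
    - {"fingers": 0.045,"translation": [0.009,0.031,-0.001],"spin": 8.1}
    - {"fingers": 0.045,"translation": [0.013,0.029,-0.001],"spin": 8.1}
    - {"fingers": 0.045,"translation": [0.017,0.027,-0.001],"spin": 8.1}
    - {"fingers": 0.045,"translation": [0.02,0.025,-0.001],"spin": 8.1}
    - {"fingers": 0.045,"translation": [0.024,0.021,-0.001],"spin": 8.1}
    - {"fingers": 0.045,"translation": [0.027,0.018,-0.001],"spin": 8.1}
    - {"fingers": 0.045,"translation": [0.029,0.014,-0.001],"spin": 8.1}
    - {"fingers": 0.045,"translation": [0.03,0.01,-0.001],"spin": 8.1}

```text
clock: 9.3
position: [510.0, 23.9, 341.0]
tcp_rot: [[-0.152, -0.988, -0.002], [-0.988, 0.152, 0.0], [-0.0, 0.002, -1.0]]
wrist_force: [-0.1, -0.9, -4.1]
opening: 56.8
```

Request:
arm_command:
  deltas:
    - {"fingers": 0.045,"translation": [0.027,-0.008,0.01],"spin": 0}
    - {"fingers": 0.045,"translation": [0.027,-0.008,0.01],"spin": 0}
    - {"fingers": 0.045,"translation": [0.027,-0.009,0.01],"spin": 0}
    - {"fingers": 0.045,"translation": [0.027,-0.008,0.01],"spin": 0}
    - {"fingers": 0.045,"translation": [0,0,0],"spin": 0}
    - {"fingers": 0.045,"translation": [0,0,0],"spin": 0}

```text
clock: 9.9
position: [527.6, -87.0, 300.8]
tcp_rot: [[-0.148, -0.989, -0.002], [-0.989, 0.148, 0.001], [-0.0, 0.002, -1.0]]
wrist_force: [-0.5, 0.9, -4.4]
opening: 56.9
```

```bash
python3 - <<'E'
from h import *
show(); 
plan([(box(-2,-38,60),-98.4,22)])
im,d,c,T=grab('wrist','w4.png');im,d,c,T=grab('side','s4.png')
E
```

```text
t 9.9 grasp [527.6 -87.  145.8] alpha -98.5 open 56.9 F [-0.5  0.9 -4.4] q [ 0.13  0.28 -0.13 -0.   -1.17 -0.28]
-> n 4 target [529.  -86.1  60. ] -98.4
  [-0,-0,0.021] spin -0
  [-0,-0,0.022] spin -0
  [-0.001,-0.001,0.021] spin -0.1
  [-0,-0,0.022] spin -0
```

View pics/w4.png

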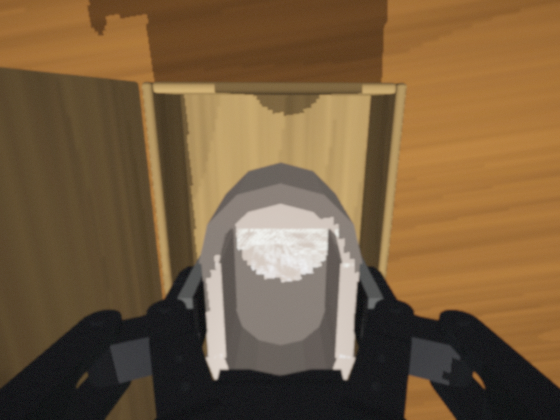

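View pics/s4.png

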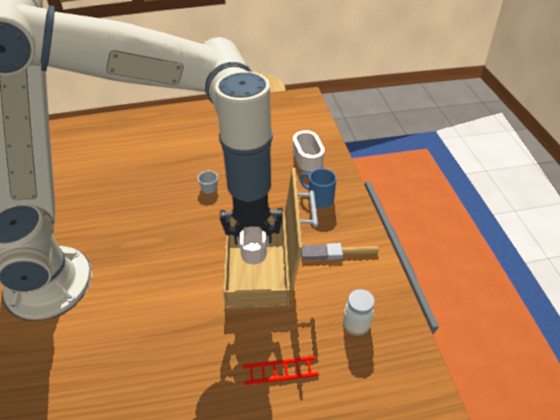

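The pot hangs level and centred over the box (wrist view, pot 205-355 between the walls at 150-400). I lower it fast at first, then slowly.

Request:
arm_command:
  deltas:
    - {"fingers": 0.045,"translation": [0,-0.001,0.022],"spin": 0}
    - {"fingers": 0.045,"translation": [0,-0.001,0.022],"spin": 0}
    - {"fingers": 0.045,"translation": [0,0,0.022],"spin": 0}
    - {"fingers": 0.045,"translation": [0,0,0.02],"spin": 0}
    - {"fingers": 0.045,"translation": [0,0,0.01],"spin": 0}
    - {"fingers": 0.045,"translation": [0,0,0.003],"spin": 0}
    - {"fingers": 0.045,"translation": [0,0,0],"spin": 0}

```text
clock: 10.7
position: [530.3, -86.5, 203.2]
tcp_rot: [[-0.145, -0.989, 0.001], [-0.989, 0.145, -0.0], [0.0, -0.001, -1.0]]
wrist_force: [-0.3, 0.2, -3.3]
opening: 57.2
```

Request:
arm_command:
  deltas:
    - {"fingers": 0.045,"translation": [0,0,0.002],"spin": 0}
    - {"fingers": 0.045,"translation": [0,0,0.002],"spin": 0}
    - {"fingers": 0.045,"translation": [0,0,0.002],"spin": 0}
    - {"fingers": 0.045,"translation": [0,0,0],"spin": 0}

```text
clock: 11.1
position: [529.9, -86.9, 196.6]
tcp_rot: [[-0.146, -0.989, -0.0], [-0.989, 0.146, 0.0], [-0.0, 0.0, -1.0]]
wrist_force: [1.2, -0.1, -3.9]
opening: 57.3
```

Request:
arm_command:
  deltas:
    - {"fingers": 0.045,"translation": [0,0,0.0015],"spin": 0}
    - {"fingers": 0.045,"translation": [0,0,0.0015],"spin": 0}
    - {"fingers": 0.045,"translation": [0,0,0.001],"spin": 0}
    - {"fingers": 0.045,"translation": [0,0,0],"spin": 0}

```text
clock: 11.5
position: [529.9, -86.9, 192.4]
tcp_rot: [[-0.146, -0.989, -0.0], [-0.989, 0.146, -0.0], [0.0, 0.0, -1.0]]
wrist_force: [0.0, 0.2, -4.3]
opening: 57.1
```

Request:
arm_command:
  deltas:
    - {"fingers": 0.045,"translation": [0,0,0.001],"spin": 0}
    - {"fingers": 0.045,"translation": [0,0,0.001],"spin": 0}
    - {"fingers": 0.045,"translation": [0,0,0],"spin": 0}

```text
clock: 11.8
position: [530.0, -86.8, 190.8]
tcp_rot: [[-0.146, -0.989, 0.0], [-0.989, 0.146, -0.0], [0.0, -0.0, -1.0]]
wrist_force: [-0.9, 0.3, -2.2]
opening: 56.9
```

Contact is starting: z stops at 190.8, about where the 6 mm floor should be, and the load eases. One more small step, then release.

Request:
arm_command:
  deltas:
    - {"fingers": 0.045,"translation": [0,0,0.001],"spin": 0}
    - {"fingers": 0.045,"translation": [0,0,0.001],"spin": 0}
    - {"fingers": 0.045,"translation": [0,0,0],"spin": 0}

```text
clock: 12.1
position: [529.9, -86.8, 190.7]
tcp_rot: [[-0.146, -0.989, 0.001], [-0.989, 0.146, -0.0], [0.0, -0.001, -1.0]]
wrist_force: [-7.5, 2.7, 13.2]
opening: 57.1
```

Request:
arm_command:
  deltas:
    - {"fingers": 0.074,"translation": [0,0,0],"spin": 0}
    - {"fingers": 0.074,"translation": [0,0,0],"spin": 0}
    - {"fingers": 0.074,"translation": [0,0,0],"spin": 0}
    - {"fingers": 0.074,"translation": [0,0,-0.02],"spin": 0}
    - {"fingers": 0.074,"translation": [0,0,-0.04],"spin": 0}
    - {"fingers": 0.074,"translation": [0,0,-0.045],"spin": 0}

```text
clock: 12.7
position: [529.6, -86.9, 293.7]
tcp_rot: [[-0.146, -0.989, -0.003], [-0.989, 0.146, -0.0], [0.001, 0.003, -1.0]]
wrist_force: [1.4, 0.4, 0.2]
opening: 74.1
```

```bash
python3 - <<'E'
from h import *
show(); 
plan([([443,267,140],-98.4,45)])
E
```

```text
t 12.7 grasp [529.6 -86.9 138.7] alpha -98.41 open 74.1 F [1.4 0.4 0.2] q [ 0.13  0.29 -0.13 -0.   -1.15 -0.28]
-> n 9 target [443. 267. 140.] -98.4
  [-0.037,0.015,-0] spin -0
  [-0.038,0.015,-0] spin -0
  [-0.037,0.015,-0] spin -0
  [-0.038,0.015,-0] spin -0
  [-0.037,0.015,-0] spin -0
  [-0.038,0.016,-0] spin -0
  [-0.037,0.015,-0] spin -0
  [-0.038,0.016,-0.001] spin -0
  [-0.037,0.015,-0] spin -0
```

Request:
arm_command:
  deltas:
    - {"fingers": 0.085,"translation": [-0.0375,0.015,0],"spin": 0}
    - {"fingers": 0.085,"translation": [-0.0375,0.015,0],"spin": 0}
    - {"fingers": 0.085,"translation": [-0.0375,0.0155,0],"spin": 0}
    - {"fingers": 0.085,"translation": [-0.0375,0.0155,0],"spin": 0}
    - {"fingers": 0.085,"translation": [-0.0375,0.015,0],"spin": 0}
    - {"fingers": 0.085,"translation": [-0.0375,0.0155,0],"spin": 0}
    - {"fingers": 0.085,"translation": [-0.0375,0.0155,0],"spin": 0}
    - {"fingers": 0.085,"translation": [-0.0375,0.0155,0],"spin": 0}
    - {"fingers": 0.085,"translation": [-0.0375,0.015,0],"spin": 0}
    - {"fingers": 0.085,"translation": [0,0,0],"spin": 0}

```text
clock: 13.7
position: [442.5, 270.8, 293.5]
tcp_rot: [[-0.142, -0.99, 0.001], [-0.99, 0.142, 0.001], [-0.001, -0.0, -1.0]]
wrist_force: [-0.4, 0.1, 0.3]
opening: 85.2
```

```bash
python3 - <<'E'
from h import *
show(); im,d,c,T=grab('wrist','w5.png')
P,uv=cloud(d,c,T)
k=(P[:,2]>36)&(P[:,2]<50)&(np.hypot(P[:,0]-443,P[:,1]-268)<45)
print(k.sum(),cv2.minEnclosingCircle(P[k][:,:2].astype(np.float32)),cv2.minAreaRect(P[k][:,:2].astype(np.float32)))
im,d,c,T=grab('top','t5.png')
print([(np.round(r['location'],0),r['p']) for n in['cup_center','pot_center'] for r in models.mark_of('top',n)])
P,uv=cloud(d,c,T);k=(P[:,2]>36)&(P[:,2]<50)&(np.hypot(P[:,0]-443,P[:,1]-268)<45)
if k.sum()>10: print(cv2.minEnclosingCircle(P[k][:,:2].astype(np.float32)))
L=P[:,:2]-BC; bx=L@BX; by=L@BY
k=(P[:,2]>40)&(P[:,2]<56)&(abs(bx)<60)&(abs(by)<110); r=cv2.minAreaRect(np.c_[bx,by][k].astype(np.float32)); print('pot in box',r,np.median(P[k,2]))
E
```

```text
t 13.7 grasp [442.5 270.8 138.5] alpha -98.16 open 85.2 F [-0.4  0.1  0.3] q [ 0.85  0.26 -0.18 -0.   -1.13 -0.99]
1431 ((442.7765808105469, 266.687744140625), 29.917274475097656) ((442.81622314453125, 266.5265808105469), (59.2386589050293, 58.58295440673828), 54.3899040222168)
[(array([442., 269.,  22.]), 0.58), (array([531., -85.,  29.]), 0.88), (array([596., 472.,  26.]), 0.88), (array([766., 341.,  27.]), 0.61)]
((443.12249755859375, 266.32470703125), 29.76734733581543)
pot in box ((-0.3132610321044922, -36.621517181396484), (58.278236389160156, 98.92510223388672), 1.112120270729065) 47.7157141400628
```

View pics/w5.png

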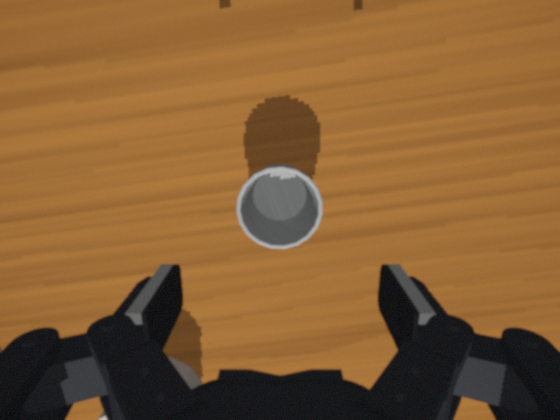

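View pics/t5.png

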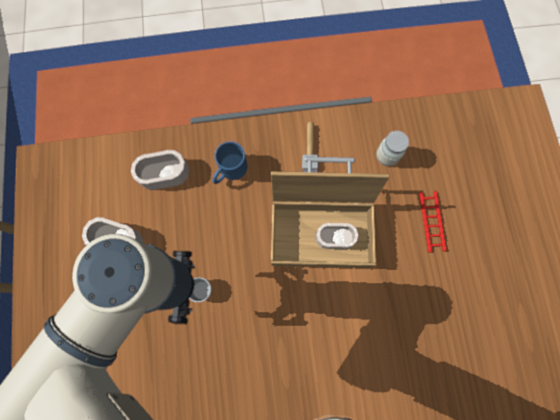

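Pot upright in the box at (-0.3,-36.6), its top at 47.7 as it should be. The cup is at (443,266.5). I pick it up.

Request:
arm_command:
  deltas:
    - {"fingers": 0.085,"translation": [0.002,0,0.025],"spin": 0}
    - {"fingers": 0.085,"translation": [0.002,0,0.025],"spin": 0}
    - {"fingers": 0.085,"translation": [0,0,0.025],"spin": 0}
    - {"fingers": 0.085,"translation": [0,0,0.02],"spin": 0}
    - {"fingers": 0.085,"translation": [0,0,0.015],"spin": 0}
    - {"fingers": 0.085,"translation": [0,0,0],"spin": 0}
    - {"fingers": 0.045,"translation": [0,0,0],"spin": 0}
    - {"fingers": 0.045,"translation": [0,0,0],"spin": 0}
    - {"fingers": 0.045,"translation": [0,0,0],"spin": 0}
    - {"fingers": 0.045,"translation": [0,0,0],"spin": 0}

```text
clock: 14.9
position: [443.2, 263.1, 185.6]
tcp_rot: [[-0.146, -0.989, 0.002], [-0.989, 0.146, 0.001], [-0.001, -0.002, -1.0]]
wrist_force: [-1.5, -1.5, 6.3]
opening: 57.3
```

```bash
python3 - <<'E'
from h import *
show(); g,a,s=cur()
plan([(g+[0,0,120],None,35),(box(-25,70,150),-98.4,40),(box(0,55,140),-98.4,38)])
E
```

```text
t 14.9 grasp [443.2 263.1  30.6] alpha -98.39 open 57.3 F [-1.5 -1.5  6.3] q [ 0.84  0.37 -0.34  0.   -0.86 -0.99]
-> n 4 target [443.2 263.1 150.6] -98.4
  [-0,0,-0.03] spin -0
  [-0,0,-0.03] spin -0
  [-0,0,-0.03] spin -0
  [-0,0,-0.03] spin -0
-> n 7 target [522.   24.1 150. ] -98.4
  [0.032,-0.016,0] spin 0
  [0.032,-0.016,0] spin 0
  [0.032,-0.016,0] spin 0
  [0.032,-0.016,0] spin 0
  [0.032,-0.016,0] spin 0
  [0.032,-0.016,0] spin 0
  [0.033,-0.017,0.001] spin 0
-> n 1 target [544.5   5.6 140. ] -98.4
  [0.015,-0.025,0.01] spin 0
```

Request:
arm_command:
  deltas:
    - {"fingers": 0.045,"translation": [0,0,-0.015],"spin": 0}
    - {"fingers": 0.045,"translation": [0,0,-0.03],"spin": 0}
    - {"fingers": 0.045,"translation": [0,0,-0.03],"spin": 0}
    - {"fingers": 0.045,"translation": [0,0,-0.03],"spin": 0}
    - {"fingers": 0.045,"translation": [0,0,-0.015],"spin": 0}

```text
clock: 15.4
position: [443.1, 263.2, 307.6]
tcp_rot: [[-0.146, -0.989, 0.004], [-0.989, 0.146, 0.004], [-0.004, -0.004, -1.0]]
wrist_force: [0.6, 0.6, -1.0]
opening: 57.5
```

Request:
arm_command:
  deltas:
    - {"fingers": 0.045,"translation": [0.032,-0.016,0],"spin": 0}
    - {"fingers": 0.045,"translation": [0.032,-0.016,0],"spin": 0}
    - {"fingers": 0.045,"translation": [0.032,-0.016,0],"spin": 0}
    - {"fingers": 0.045,"translation": [0.032,-0.016,0],"spin": 0}
    - {"fingers": 0.045,"translation": [0.032,-0.016,0],"spin": 0}
    - {"fingers": 0.045,"translation": [0.032,-0.016,0],"spin": 0}
    - {"fingers": 0.045,"translation": [0.033,-0.017,0],"spin": 0}
    - {"fingers": 0.045,"translation": [0.017,-0.025,0.01],"spin": 0}
    - {"fingers": 0.045,"translation": [0,0,0],"spin": 0}
    - {"fingers": 0.045,"translation": [0,0,0],"spin": 0}

```text
clock: 16.4
position: [543.8, 3.0, 293.9]
tcp_rot: [[-0.148, -0.989, -0.0], [-0.989, 0.148, 0.0], [-0.0, 0.0, -1.0]]
wrist_force: [0.2, -0.7, -0.7]
opening: 57.4
```

```bash
python3 - <<'E'
from h import *
show(); im,d,c,T=grab('wrist','w6.png')
plan([(box(0,51,140),-98.4,22),(box(0,51,48),-98.4,22)])
E
```

```text
t 16.4 grasp [543.8   3.  138.9] alpha -98.5 open 57.4 F [ 0.2 -0.7 -0.7] q [ 0.29  0.3  -0.12 -0.   -1.15 -0.44]
-> n 1 target [544.    1.7 140. ] -98.4
  [0.002,-0.001,-0.001] spin -0
-> n 5 target [544.    1.7  48. ] -98.4
  [-0,0,0.018] spin -0
  [-0,0,0.019] spin -0
  [-0,0,0.018] spin -0
  [-0,0,0.019] spin -0
  [-0,0,0.018] spin -0
```

View pics/w6.png

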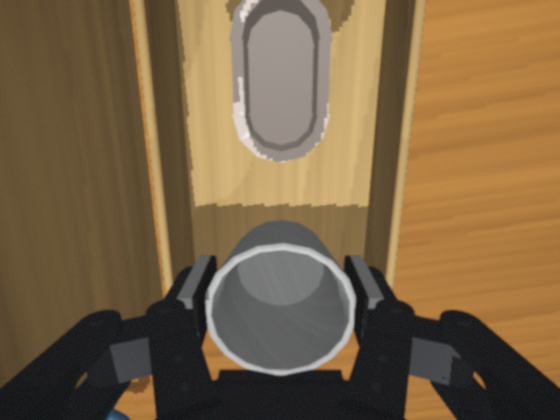

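Cup held upright at (282,305), the pot ahead at (282,80). I lower it.

Request:
arm_command:
  deltas:
    - {"fingers": 0.045,"translation": [0.001,0,0.02],"spin": 0}
    - {"fingers": 0.045,"translation": [0,0,0.022],"spin": 0}
    - {"fingers": 0.045,"translation": [0,0,0.022],"spin": 0}
    - {"fingers": 0.045,"translation": [0,0,0.018],"spin": 0}
    - {"fingers": 0.045,"translation": [0,0,0.01],"spin": 0}
    - {"fingers": 0.045,"translation": [0,0,0.003],"spin": 0}
    - {"fingers": 0.045,"translation": [0,0,0.002],"spin": 0}
    - {"fingers": 0.045,"translation": [0,0,0],"spin": 0}

```text
clock: 17.25
position: [544.0, 2.8, 197.5]
tcp_rot: [[-0.146, -0.989, 0.001], [-0.989, 0.146, 0.0], [-0.0, -0.001, -1.0]]
wrist_force: [-0.9, 0.1, -1.3]
opening: 57.4
```

Request:
arm_command:
  deltas:
    - {"fingers": 0.045,"translation": [0,0,0.002],"spin": 0}
    - {"fingers": 0.045,"translation": [0,0,0.001],"spin": 0}
    - {"fingers": 0.045,"translation": [0,0,0.001],"spin": 0}
    - {"fingers": 0.045,"translation": [0,0,0],"spin": 0}

```text
clock: 17.65
position: [543.7, 2.5, 192.6]
tcp_rot: [[-0.146, -0.989, -0.0], [-0.989, 0.146, -0.0], [0.0, 0.0, -1.0]]
wrist_force: [1.1, 0.2, -1.0]
opening: 57.4
```

Request:
arm_command:
  deltas:
    - {"fingers": 0.045,"translation": [0,0,0.001],"spin": 0}
    - {"fingers": 0.045,"translation": [0,0,0.001],"spin": 0}
    - {"fingers": 0.045,"translation": [0,0,0],"spin": 0}

```text
clock: 17.95
position: [543.7, 2.5, 191.7]
tcp_rot: [[-0.146, -0.989, 0.001], [-0.989, 0.146, -0.0], [0.0, -0.001, -1.0]]
wrist_force: [-3.6, 0.4, 5.9]
opening: 57.4
```

Request:
arm_command:
  deltas:
    - {"fingers": 0.045,"translation": [0,0,0.001],"spin": 0}
    - {"fingers": 0.045,"translation": [0,0,0.0005],"spin": 0}
    - {"fingers": 0.045,"translation": [0,0,0],"spin": 0}

```text
clock: 18.25
position: [543.7, 2.6, 191.6]
tcp_rot: [[-0.145, -0.989, 0.001], [-0.989, 0.145, -0.0], [0.0, -0.001, -1.0]]
wrist_force: [-7.1, 0.9, 18.1]
opening: 57.3
```

Request:
arm_command:
  deltas:
    - {"fingers": 0.074,"translation": [0,0,0],"spin": 0}
    - {"fingers": 0.074,"translation": [0,0,0],"spin": 0}
    - {"fingers": 0.074,"translation": [0,0,0],"spin": 0}
    - {"fingers": 0.074,"translation": [0,0,-0.02],"spin": 0}
    - {"fingers": 0.074,"translation": [0,0,-0.04],"spin": 0}
    - {"fingers": 0.074,"translation": [0,0,-0.045],"spin": 0}

```text
clock: 18.85
position: [543.3, 2.5, 294.0]
tcp_rot: [[-0.146, -0.989, -0.004], [-0.989, 0.146, -0.001], [0.002, 0.004, -1.0]]
wrist_force: [0.4, 0.9, -0.5]
opening: 74.3
```

```bash
python3 - <<'E'
from h import *
show(); 
plan([([539,-343,130],176.35,45)])
E
```

```text
t 18.85 grasp [543.3   2.5 139. ] alpha -98.41 open 74.3 F [ 0.4  0.9 -0.5] q [ 0.29  0.3  -0.11 -0.   -1.16 -0.44]
-> n 11 target [ 539. -343.  130.] 176.3
  [0.031,-0.004,0.001] spin 7.7
  [0.03,-0.008,0.001] spin 7.8
  [0.029,-0.012,0.001] spin 7.7
  [0.027,-0.016,0.001] spin 7.8
  [0.024,-0.02,0.001] spin 7.7
  [0.022,-0.023,0.001] spin 7.8
  [0.018,-0.026,0.001] spin 7.7
  [0.015,-0.028,0] spin 7.8
  [0.011,-0.029,0.001] spin 7.7
  [0.007,-0.031,0] spin 7.8
  [0.002,-0.031,0.001] spin 7.7
```

Request:
arm_command:
  deltas:
    - {"fingers": 0.07,"translation": [0.031,-0.004,0.0],"spin": 7.7}
    - {"fingers": 0.07,"translation": [0.03,-0.008,0.0],"spin": 7.8}
    - {"fingers": 0.07,"translation": [0.029,-0.012,0.0],"spin": 7.7}
    - {"fingers": 0.07,"translation": [0.027,-0.016,0.0],"spin": 7.8}
    - {"fingers": 0.07,"translation": [0.024,-0.02,0.0],"spin": 7.7}
    - {"fingers": 0.07,"translation": [0.022,-0.023,0.001],"spin": 7.8}
    - {"fingers": 0.07,"translation": [0.018,-0.026,0.001],"spin": 7.7}
    - {"fingers": 0.07,"translation": [0.015,-0.028,0.002],"spin": 7.8}
    - {"fingers": 0.07,"translation": [0.011,-0.029,0.002],"spin": 7.7}
    - {"fingers": 0.07,"translation": [0.007,-0.031,0.002],"spin": 7.8}

```text
clock: 19.85
position: [539.5, -313.0, 285.7]
tcp_rot: [[-0.998, -0.066, -0.001], [-0.066, 0.998, 0.0], [0.001, 0.0, -1.0]]
wrist_force: [1.6, -0.9, 0.6]
opening: 70.1
```

Request:
arm_command:
  deltas:
    - {"fingers": 0.07,"translation": [0.002,-0.031,0.001],"spin": 7.7}
    - {"fingers": 0.07,"translation": [0,0,0],"spin": 0}
    - {"fingers": 0.07,"translation": [0,0,0],"spin": 0}

```text
clock: 20.15
position: [539.7, -343.3, 284.3]
tcp_rot: [[-0.998, 0.063, -0.001], [0.063, 0.998, 0.001], [0.001, 0.001, -1.0]]
wrist_force: [0.3, 0.7, 0.1]
opening: 69.7
```

```bash
python3 - <<'E'
from h import *
show(); im,d,c,T=grab('wrist','w7.png')
P,uv=cloud(d,c,T)
col=im[uv[:,1],uv[:,0]].astype(int); k=(col[:,2]>130)&(col[:,1]<60)&(col[:,0]<60)&(P[:,2]>2)&(P[:,2]<30)
r=cv2.minAreaRect(P[k][:,:2].astype(np.float32)); print(k.sum(),r,np.percentile(P[k,2],[5,50,95]))
im,d,c,T=grab('top','t7.png');P,uv=cloud(d,c,T)
col=im[uv[:,1],uv[:,0]].astype(int); k=(col[:,2]>130)&(col[:,1]<60)&(col[:,0]<60)&(P[:,0]>420)&(P[:,0]<660)&(P[:,1]<-280)&(P[:,2]<40)
r=cv2.minAreaRect(P[k][:,:2].astype(np.float32)); print(k.sum(),r)
L=P[:,:2]-BC; bx=L@BX; by=L@BY
for lo,hi in((-100,15),(18,110)):
  k=(P[:,2]>40)&(P[:,2]<56)&(abs(bx)<60)&(by>lo)&(by<hi); r=cv2.minAreaRect(np.c_[bx,by][k].astype(np.float32)); print('in box',r,np.median(P[k,2]))
E
```

```text
t 20.15 grasp [ 539.7 -343.3  129.3] alpha 176.38 open 69.7 F [0.3 0.7 0.1] q [-0.32  0.49  0.14 -0.   -1.23 -1.31]
5780 ((539.56103515625, -342.9203796386719), (45.80624008178711, 158.26913452148438), 86.51726531982422) [ 5.84914401  8.87048037 10.27452944]
0 ((0.0, 0.0), (0.0, 0.0), 0.0)
in box ((-0.09991645812988281, -36.70817565917969), (58.19752883911133, 98.9488525390625), 0.8624399900436401) 47.71034286176524
in box ((0.7482585906982422, 55.72216796875), (57.85757064819336, 56.687286376953125), 0.37931016087532043) 47.27734264907798
```

View pics/w7.png

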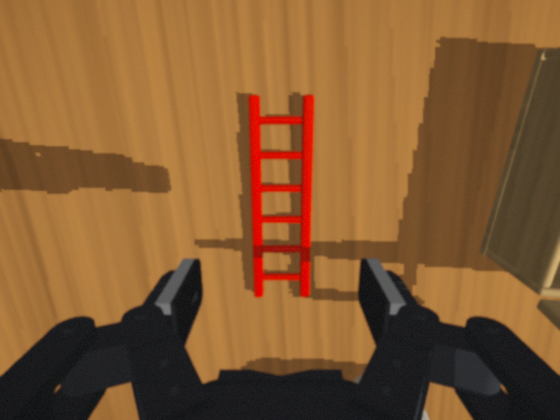

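View pics/t7.png

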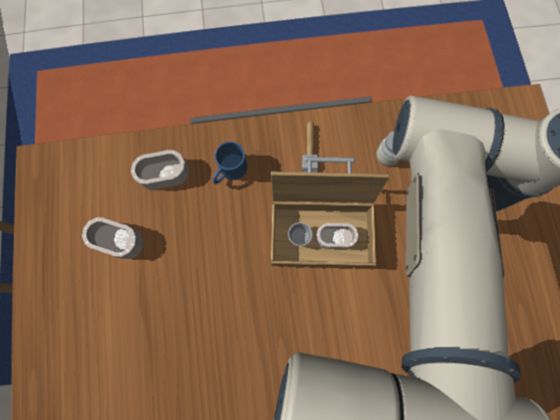

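Ladder centred under the gripper at (282,195), pot and cup upright side by side in the box (top view (338,236) and (300,234)). I narrow the fingers and feel for the table.

Request:
arm_command:
  deltas:
    - {"fingers": 0.056,"translation": [0,0,0.03],"spin": 0}
    - {"fingers": 0.056,"translation": [0,0,0.03],"spin": 0}
    - {"fingers": 0.056,"translation": [0,0,0.025],"spin": 0}
    - {"fingers": 0.056,"translation": [0,0,0.015],"spin": 0}
    - {"fingers": 0.056,"translation": [0,0,0.005],"spin": 0}
    - {"fingers": 0.056,"translation": [0,0,0.002],"spin": 0}
    - {"fingers": 0.056,"translation": [0,0,0],"spin": 0}

```text
clock: 20.95
position: [540.3, -342.5, 179.1]
tcp_rot: [[-0.998, 0.062, 0.001], [0.062, 0.998, -0.001], [-0.001, -0.001, -1.0]]
wrist_force: [-0.3, -0.1, 1.0]
opening: 56.1
```

Request:
arm_command:
  deltas:
    - {"fingers": 0.056,"translation": [0,0,0.001],"spin": 0}
    - {"fingers": 0.056,"translation": [0,0,0.001],"spin": 0}
    - {"fingers": 0.056,"translation": [0,0,0],"spin": 0}

```text
clock: 21.25
position: [539.9, -342.8, 176.6]
tcp_rot: [[-0.998, 0.063, 0.001], [0.063, 0.998, -0.0], [-0.001, -0.0, -1.0]]
wrist_force: [0.6, -0.6, -0.4]
opening: 56.2
```

Request:
arm_command:
  deltas:
    - {"fingers": 0.056,"translation": [0,0,0.001],"spin": 0}
    - {"fingers": 0.056,"translation": [0,0,0.001],"spin": 0}
    - {"fingers": 0.056,"translation": [0,0,0],"spin": 0}

```text
clock: 21.55
position: [539.8, -342.8, 174.0]
tcp_rot: [[-0.998, 0.063, -0.0], [0.063, 0.998, 0.0], [0.0, 0.0, -1.0]]
wrist_force: [0.4, 0.0, 0.3]
opening: 56.2
```

```bash
python3 - <<'E'
from h import *
show(); im,d,c,T=grab('wrist','w8.png'); grab('side','s8.png')
E
```

```text
t 21.55 grasp [ 539.8 -342.8   19. ] alpha 176.39 open 56.2 F [0.4 0.  0.3] q [-0.32  0.58 -0.   -0.   -0.99 -1.31]
```

View pics/w8.png

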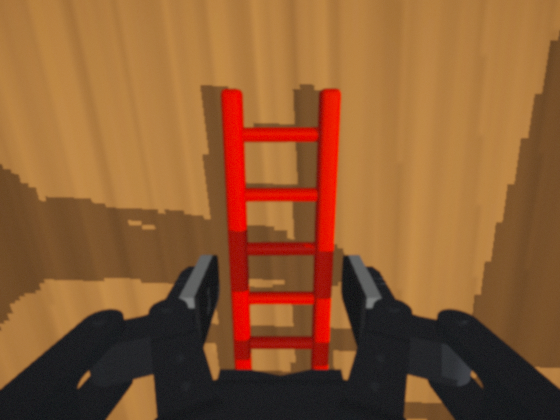

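Request:
arm_command:
  deltas:
    - {"fingers": 0.035,"translation": [0,0,0],"spin": 0}
    - {"fingers": 0.035,"translation": [0,0,0],"spin": 0}
    - {"fingers": 0.035,"translation": [0,0,0],"spin": 0}

```text
clock: 21.95
position: [540.1, -342.9, 174.6]
tcp_rot: [[-0.998, 0.063, 0.001], [0.063, 0.998, -0.0], [-0.001, -0.0, -1.0]]
wrist_force: [-0.4, 0.8, 3.2]
opening: 44.1
```

Request:
arm_command:
  deltas:
    - {"fingers": 0.035,"translation": [0,0,-0.01],"spin": 0}
    - {"fingers": 0.035,"translation": [0,0,-0.03],"spin": 0}
    - {"fingers": 0.035,"translation": [0,0,-0.04],"spin": 0}
    - {"fingers": 0.035,"translation": [0,0,-0.04],"spin": 0}
    - {"fingers": 0.035,"translation": [0,0,0],"spin": 0}

```text
clock: 22.45
position: [541.1, -343.7, 301.8]
tcp_rot: [[-0.998, 0.062, 0.011], [0.062, 0.998, -0.006], [-0.011, -0.006, -1.0]]
wrist_force: [0.3, -0.1, -0.7]
opening: 44.1
```

```bash
python3 - <<'E'
from h import *
show(); im,d,c,T=grab('wrist','w9.png'); grab('side','s9.png')
plan([(box(0,0,140),-98.4,40)])
E
```

```text
t 22.45 grasp [ 541.1 -343.7  146.8] alpha 176.44 open 44.1 F [ 0.3 -0.1 -0.7] q [-0.32  0.47  0.17  0.   -1.25 -1.31]
-> n 11 target [536.5 -48.8 140. ] -98.4
  [0.002,0.027,0] spin -7.7
  [-0.002,0.027,0] spin -7.8
  [-0.005,0.026,0] spin -7.7
  [-0.009,0.025,0] spin -7.8
  [-0.012,0.024,0] spin -7.7
  [-0.015,0.022,0] spin -7.8
  [-0.018,0.02,0] spin -7.7
  [-0.02,0.017,0] spin -7.8
  [-0.023,0.014,0] spin -7.7
  [-0.024,0.011,0] spin -7.8
  [-0.025,0.008,0.001] spin -7.7
```

View pics/w9.png

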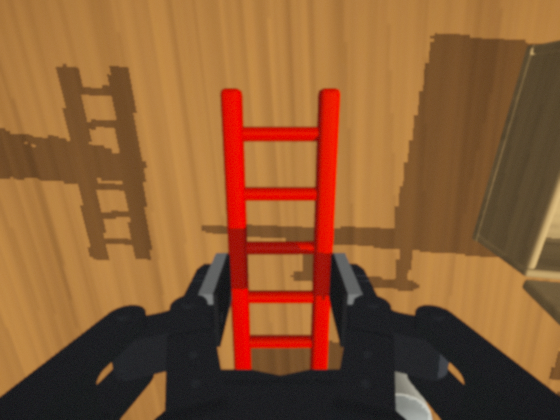

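View pics/s9.png

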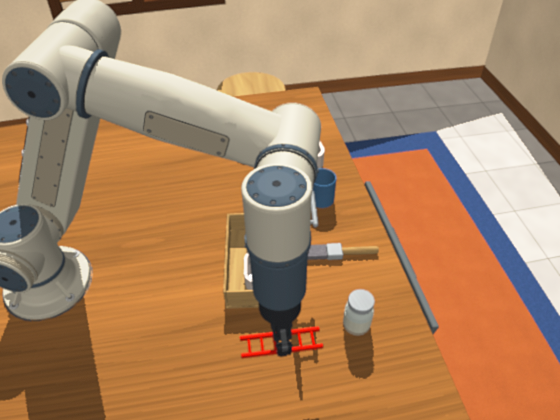

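Ladder held level in the middle. I turn it clear of the lid first, then bring it over the box.

```bash
python3 - <<'E'
from h import *
plan([([520,-275,146],-98.4,40),(box(0,0,135),-98.4,38)])
E
```

```text
-> n 11 target [ 520. -275.  146.] -98.4
  [0.002,0.006,-0] spin -7.7
  [0.001,0.006,-0.001] spin -7.8
  [0.001,0.006,-0] spin -7.7
  [-0,0.007,-0.001] spin -7.8
  [-0.001,0.006,-0] spin -7.7
  [-0.002,0.006,-0.001] spin -7.8
  [-0.003,0.006,-0] spin -7.7
  [-0.004,0.005,-0.001] spin -7.8
  [-0.004,0.005,-0] spin -7.7
  [-0.005,0.004,-0.001] spin -7.8
  [-0.006,0.003,-0] spin -7.7
-> n 6 target [536.5 -48.8 135. ] -98.4
  [-0.038,0.003,0.002] spin -0
  [-0.038,0.003,0.002] spin -0
  [-0.038,0.003,0.002] spin -0
  [-0.037,0.003,0.002] spin -0
  [-0.038,0.003,0.001] spin -0
  [-0.037,0.002,0.002] spin -0
```

Request:
arm_command:
  deltas:
    - {"fingers": 0.035,"translation": [0.002,0.006,0],"spin": -7.7}
    - {"fingers": 0.035,"translation": [0.001,0.006,0],"spin": -7.8}
    - {"fingers": 0.035,"translation": [0.001,0.006,0],"spin": -7.7}
    - {"fingers": 0.035,"translation": [0,0.007,0],"spin": -7.8}
    - {"fingers": 0.035,"translation": [-0.001,0.006,0],"spin": -7.7}
    - {"fingers": 0.035,"translation": [-0.002,0.006,0],"spin": -7.8}
    - {"fingers": 0.035,"translation": [-0.003,0.006,0],"spin": -7.7}
    - {"fingers": 0.035,"translation": [-0.004,0.005,0],"spin": -7.8}
    - {"fingers": 0.035,"translation": [-0.004,0.005,0],"spin": -7.7}
    - {"fingers": 0.035,"translation": [-0.005,0.004,0],"spin": -7.8}

```text
clock: 23.55
position: [521.0, -281.3, 292.6]
tcp_rot: [[-0.272, -0.962, -0.003], [-0.962, 0.272, 0.001], [-0.0, 0.003, -1.0]]
wrist_force: [0.7, -1.2, -1.2]
opening: 43.9
```

Request:
arm_command:
  deltas:
    - {"fingers": 0.035,"translation": [-0.006,0.003,0],"spin": -7.7}
    - {"fingers": 0.035,"translation": [-0.038,0.003,0.001],"spin": 0}
    - {"fingers": 0.035,"translation": [-0.038,0.003,0.001],"spin": 0}
    - {"fingers": 0.035,"translation": [-0.038,0.003,0.001],"spin": 0}
    - {"fingers": 0.035,"translation": [-0.038,0.003,0.001],"spin": 0}
    - {"fingers": 0.035,"translation": [-0.038,0.003,0.001],"spin": 0}
    - {"fingers": 0.035,"translation": [-0.037,0.002,0.001],"spin": 0}
    - {"fingers": 0.035,"translation": [0,0,0],"spin": 0}
    - {"fingers": 0.035,"translation": [0,0,0],"spin": 0}

```text
clock: 24.45
position: [536.3, -47.3, 287.1]
tcp_rot: [[-0.144, -0.99, -0.002], [-0.99, 0.144, -0.0], [0.001, 0.002, -1.0]]
wrist_force: [0.4, 0.3, 0.4]
opening: 44.0
```

```bash
python3 - <<'E'
from h import *
show(); im,d,c,T=grab('wrist','w10.png'); grab('side','s10.png')
plan([(box(0,0,135),-98.4,38),(box(0,0,80),-98.4,30)])
P,uv=cloud(d,c,T)
col=im[uv[:,1],uv[:,0]].astype(int); k=(col[:,2]>110)&(col[:,1]<60)&(col[:,0]<60)&(P[:,2]>90)
L=P[:,:2]-BC; B=np.c_[L@BX,L@BY]
print(k.sum(),cv2.minAreaRect(B[k].astype(np.float32)),B[k].min(0),B[k].max(0))
Q=np.c_[B[k],P[k,2]]; print(np.linalg.lstsq(np.c_[Q[:,:2],np.ones(len(Q))],Q[:,2],rcond=None)[0])
E
```

```text
t 24.45 grasp [536.3 -47.3 132.1] alpha -98.3 open 44.0 F [0.4 0.3 0.4] q [ 0.2   0.3  -0.14 -0.   -1.14 -0.35]
-> n 1 target [536.5 -48.8 135. ] -98.4
  [0,-0,-0.003] spin -0
-> n 2 target [536.5 -48.8  80. ] -98.4
  [0,-0,0.028] spin -0
  [0,-0,0.027] spin -0
14343 ((-0.9195404052734375, -11.85015869140625), (46.0981559753418, 132.66693115234375), 0.25489193201065063) [-24.25305437 -78.25652316] [21.91337884 54.55064501]
[-4.97994985e-03 -5.06959164e-03  1.20857458e+02]
```

View pics/w10.png

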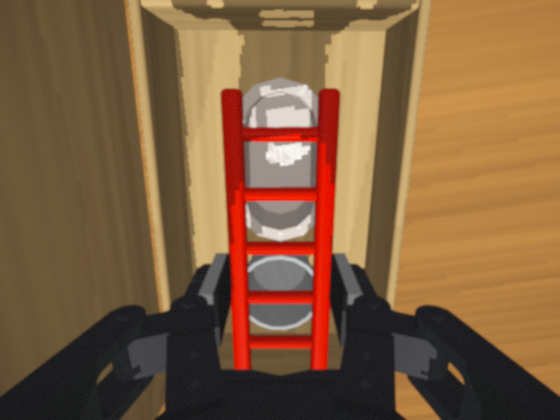

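Ladder lies level over both dishes (pot at (282,160), cup at (280,292)). I lower it.

Request:
arm_command:
  deltas:
    - {"fingers": 0.035,"translation": [0.001,0,0.018],"spin": 0}
    - {"fingers": 0.035,"translation": [0,0,0.018],"spin": 0}
    - {"fingers": 0.035,"translation": [0,0,0.013],"spin": 0}
    - {"fingers": 0.035,"translation": [0,0,0.005],"spin": 0}
    - {"fingers": 0.035,"translation": [0,0,0.003],"spin": 0}
    - {"fingers": 0.035,"translation": [0,0,0.002],"spin": 0}
    - {"fingers": 0.035,"translation": [0,0,0],"spin": 0}

```text
clock: 25.25
position: [536.7, -49.3, 229.5]
tcp_rot: [[-0.146, -0.989, 0.001], [-0.989, 0.146, 0.0], [-0.0, -0.001, -1.0]]
wrist_force: [0.3, -0.7, -0.0]
opening: 44.2
```

Request:
arm_command:
  deltas:
    - {"fingers": 0.035,"translation": [0,0,0.001],"spin": 0}
    - {"fingers": 0.035,"translation": [0,0,0.001],"spin": 0}
    - {"fingers": 0.035,"translation": [0,0,0],"spin": 0}

```text
clock: 25.55
position: [536.6, -49.0, 227.3]
tcp_rot: [[-0.146, -0.989, 0.0], [-0.989, 0.146, 0.0], [-0.0, -0.0, -1.0]]
wrist_force: [-1.5, -0.4, -0.9]
opening: 44.2
```

Request:
arm_command:
  deltas:
    - {"fingers": 0.035,"translation": [0,0,0.001],"spin": 0}
    - {"fingers": 0.035,"translation": [0,0,0.001],"spin": 0}
    - {"fingers": 0.035,"translation": [0,0,0],"spin": 0}

```text
clock: 25.85
position: [536.5, -49.0, 225.0]
tcp_rot: [[-0.146, -0.989, -0.0], [-0.989, 0.146, -0.0], [0.0, 0.0, -1.0]]
wrist_force: [-0.9, -0.7, 0.6]
opening: 44.3
```

Request:
arm_command:
  deltas:
    - {"fingers": 0.035,"translation": [0,0,0.001],"spin": 0}
    - {"fingers": 0.035,"translation": [0,0,0.001],"spin": 0}
    - {"fingers": 0.035,"translation": [0,0,0],"spin": 0}

```text
clock: 26.15
position: [536.6, -49.0, 223.0]
tcp_rot: [[-0.146, -0.989, -0.0], [-0.989, 0.146, -0.0], [0.0, 0.0, -1.0]]
wrist_force: [-0.0, 0.4, -1.0]
opening: 43.9
```

Request:
arm_command:
  deltas:
    - {"fingers": 0.035,"translation": [0,0,0.001],"spin": 0}
    - {"fingers": 0.035,"translation": [0,0,0.0005],"spin": 0}
    - {"fingers": 0.035,"translation": [0,0,0],"spin": 0}

```text
clock: 26.45
position: [536.6, -49.1, 222.8]
tcp_rot: [[-0.146, -0.989, 0.001], [-0.989, 0.146, -0.0], [0.0, -0.001, -1.0]]
wrist_force: [-3.3, 2.1, 7.2]
opening: 43.6
```

Request:
arm_command:
  deltas:
    - {"fingers": 0.058,"translation": [0,0,0],"spin": 0}
    - {"fingers": 0.058,"translation": [0,0,0],"spin": 0}
    - {"fingers": 0.058,"translation": [0,0,0],"spin": 0}
    - {"fingers": 0.058,"translation": [0,0,-0.015],"spin": 0}
    - {"fingers": 0.058,"translation": [0,0,-0.035],"spin": 0}
    - {"fingers": 0.058,"translation": [0,0,-0.045],"spin": 0}
    - {"fingers": 0.058,"translation": [0,0,-0.045],"spin": 0}
    - {"fingers": 0.058,"translation": [0,0,-0.045],"spin": 0}
    - {"fingers": 0.058,"translation": [0,0,-0.035],"spin": 0}

```text
clock: 27.35
position: [536.3, -49.2, 444.7]
tcp_rot: [[-0.146, -0.989, 0.003], [-0.989, 0.146, -0.0], [-0.0, -0.003, -1.0]]
wrist_force: [0.9, 0.1, -0.0]
opening: 58.2
```

```bash
python3 - <<'E'
from h import *
show(); im,d,c,T=grab('wrist','w11.png'); im2,d2,c2,T2=grab('top','t11.png');grab('side','s11.png')
for i,dd,cc,TT in((im,d,c,T),(im2,d2,c2,T2)):
    P,uv=cloud(dd,cc,TT)
    col=i[uv[:,1],uv[:,0]].astype(int); k=(col[:,2]>90)&(col[:,1]<60)&(col[:,0]<60)&(P[:,2]>40)&(P[:,2]<100)
    L=P[:,:2]-BC; B=np.c_[L@BX,L@BY]
    k&=(abs(B[:,0])<70)&(abs(B[:,1])<120)
    if k.sum()<20: continue
    Q=np.c_[B[k],P[k,2]]; print(k.sum(),cv2.minAreaRect(B[k].astype(np.float32)),np.linalg.lstsq(np.c_[Q[:,:2],np.ones(len(Q))],Q[:,2],rcond=None)[0], np.percentile(Q[:,2],[5,50,95]))
plan([([671.7,-66.3,285],-98.4,40)])
E
```

```text
t 27.35 grasp [536.3 -49.2 289.7] alpha -98.4 open 58.2 F [ 0.9  0.1 -0. ] q [ 0.2   0.22  0.17  0.   -1.51 -0.35]
2272 ((0.03181266784667969, -0.84918212890625), (156.75315856933594, 44.44945526123047), 89.9263687133789) [-5.13044047e-03 -1.30196823e-04  5.68192816e+01] [54.64828253 57.03385329 58.59258679]
287 ((-0.3922576904296875, -14.077247619628906), (43.46270751953125, 128.02645874023438), 0.48955947160720825) [-3.40887088e-02 -2.50041050e-05  5.72126703e+01] [53.17385153 57.4714308  60.82084969]
-> n 4 target [671.7 -66.3 285. ] -98.4
  [-0.001,-0.034,0.001] spin -0
  [-0.001,-0.034,0.001] spin -0
  [-0,-0.034,0.001] spin -0
  [-0.001,-0.034,0.001] spin -0
```

View pics/w11.png

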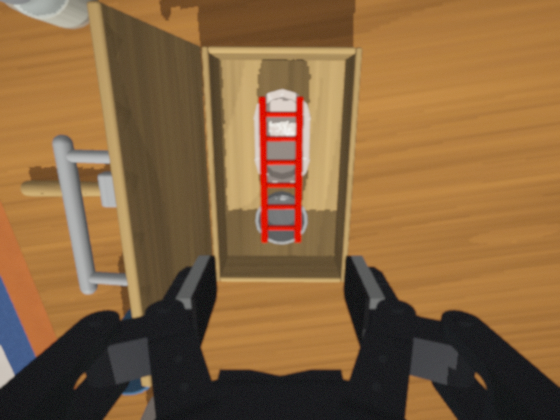

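View pics/s11.png

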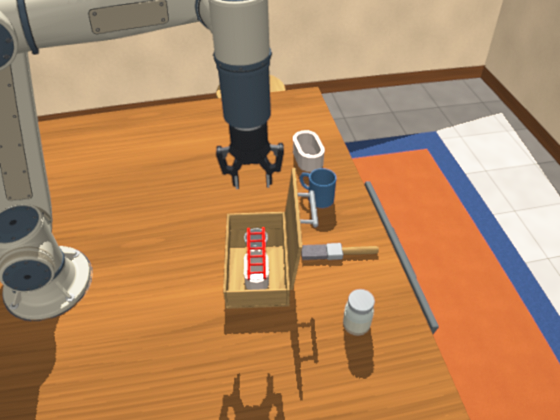

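The ladder lies flat across pot and cup: top at 57 mm, no slope, centred at (0,-1). Now back to the handle.

Request:
arm_command:
  deltas:
    - {"fingers": 0.03,"translation": [0,-0.034,0],"spin": 0}
    - {"fingers": 0.03,"translation": [-0.001,-0.034,0],"spin": 0}
    - {"fingers": 0.03,"translation": [-0.001,-0.034,0],"spin": 0}
    - {"fingers": 0.03,"translation": [0,-0.034,0],"spin": 0}
    - {"fingers": 0.03,"translation": [0,0,0],"spin": 0}
    - {"fingers": 0.03,"translation": [0,0,0],"spin": 0}

```text
clock: 28.1
position: [672.2, -66.9, 438.6]
tcp_rot: [[-0.146, -0.989, -0.005], [-0.989, 0.146, -0.0], [0.001, 0.005, -1.0]]
wrist_force: [0.1, 0.4, 0.6]
opening: 30.2
```

```bash
python3 - <<'E'
from h import *
show(); im,d,c,T=grab('wrist','w12.png')
P,uv=cloud(d,c,T); L=P[:,:2]-BC; bx=L@BX; by=L@BY
k=(P[:,2]>190)&(P[:,2]<225)&(abs(by)<70)&(bx>110)&(bx<160)
col=im[uv[:,1],uv[:,0]].astype(int)
k&=(uv[:,1]<260)
print(k.sum(),np.percentile(bx[k],[3,50,97]),by[k].min(),by[k].max(),np.percentile(P[k,2],[5,50,95,99]))
g,a,s=cur(); print('gripper bx,by',(g[:2]-BC)@BX,(g[:2]-BC)@BY)
for t in(1.64,1.66,1.68,1.7,1.72): h=handle(t);print(t,(h[:2]-BC)@BX,h[2])
E
```

```text
t 28.1 grasp [672.2 -66.9 283.6] alpha -98.42 open 30.2 F [0.1 0.4 0.6] q [ 0.13  0.52  0.59 -0.   -1.64 -0.28]
2593 [113.28979684 134.53377618 140.65813442] -55.88906142658627 26.328475246216108 [203.83668528 206.44715893 208.06874474 208.83097951]
gripper bx,by 136.15429213923647 1.7620107563438667
1.64 128.71615410560122 204.686722855198
1.66 131.47916077138825 203.60473363988046
1.68 134.219976512579 202.46770436581232
1.7 136.9375050394207 201.27608982954297
1.72 139.63065937673585 200.03036666099896
```

View pics/w12.png

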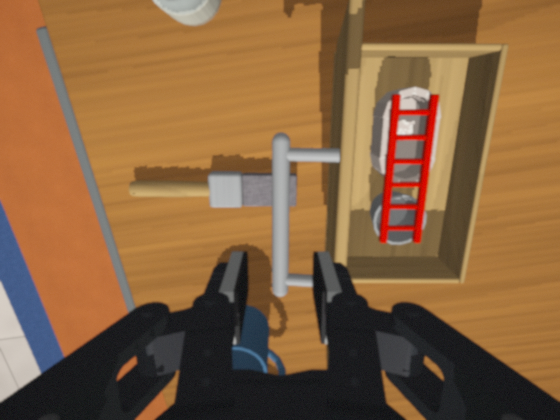

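Bar at column 281, between the fingers. I go down and grip it.

Request:
arm_command:
  deltas:
    - {"fingers": 0.03,"translation": [0,0.001,0.025],"spin": 0}
    - {"fingers": 0.03,"translation": [0,0,0.025],"spin": 0}
    - {"fingers": 0.03,"translation": [0,0,0.018],"spin": 0}
    - {"fingers": 0.03,"translation": [0,0,0.006],"spin": 0}
    - {"fingers": 0.03,"translation": [0,0,0],"spin": 0}
    - {"fingers": 0.0,"translation": [0,0,0],"spin": 0}
    - {"fingers": 0.0,"translation": [0,0,0],"spin": 0}
    - {"fingers": 0.0,"translation": [0,0,0],"spin": 0}

```text
clock: 28.95
position: [670.6, -66.9, 369.6]
tcp_rot: [[-0.146, -0.989, 0.003], [-0.989, 0.146, -0.0], [-0.0, -0.003, -1.0]]
wrist_force: [0.2, 0.7, 4.5]
opening: 8.5
```

```bash
python3 - <<'E'
from h import *
show(); g,a,s=cur(); 
th0=1.69; off=g-handle(th0); print(off)
plan([(handle(t)+off,None,30) for t in np.linspace(th0,0,15)[1:]])
E
```

```text
t 28.95 grasp [670.6 -66.9 214.6] alpha -98.4 open 8.5 F [0.2 0.7 4.5] q [ 0.13  0.52  0.41  0.   -1.46 -0.28]
[-0.03710984  1.71324227 12.76730643]
-> n 1 target [654.  -64.4 220.8] -98.4
  [0,0.017,-0.006] spin -0
-> n 1 target [636.7 -61.9 225. ] -98.4
  [0,0.017,-0.004] spin -0
-> n 1 target [619.1 -59.3 226.9] -98.4
  [0,0.018,-0.002] spin -0
-> n 1 target [601.4 -56.7 226.8] -98.4
  [0,0.018,-0] spin -0
-> n 1 target [583.9 -54.1 224.5] -98.4
  [0,0.018,0.002] spin -0
-> n 1 target [566.7 -51.6 220. ] -98.4
  [0,0.017,0.005] spin -0
-> n 1 target [550.2 -49.1 213.5] -98.4
  [0,0.017,0.006] spin -0
-> n 1 target [534.6 -46.8 205.1] -98.4
  [0,0.015,0.009] spin -0
-> n 1 target [520.1 -44.7 194.8] -98.4
  [0,0.015,0.01] spin -0
-> n 1 target [507.  -42.7 182.8] -98.4
  [0,0.013,0.012] spin -0
-> n 1 target [495.4 -41.  169.3] -98.4
  [0,0.012,0.013] spin -0
-> n 1 target [485.4 -39.5 154.5] -98.4
  [0,0.01,0.015] spin -0
-> n 1 target [477.3 -38.4 138.6] -98.4
  [0,0.008,0.016] spin -0
-> n 1 target [471.2 -37.4 121.8] -98.4
  [0,0.007,0.017] spin -0
```

The bar sits low in the pads, so I regrip 7 mm deeper.

Request:
arm_command:
  deltas:
    - {"fingers": 0.022,"translation": [0,0,0],"spin": 0}
    - {"fingers": 0.022,"translation": [0,0,0],"spin": 0}
    - {"fingers": 0.022,"translation": [0,0,0.003],"spin": 0}
    - {"fingers": 0.022,"translation": [0,0,0.002],"spin": 0}
    - {"fingers": 0.022,"translation": [0,0,0],"spin": 0}
    - {"fingers": 0.0,"translation": [0,0,0],"spin": 0}
    - {"fingers": 0.0,"translation": [0,0,0],"spin": 0}
    - {"fingers": 0.0,"translation": [0,0,0],"spin": 0}

```text
clock: 29.75
position: [670.4, -66.8, 362.6]
tcp_rot: [[-0.146, -0.989, 0.0], [-0.989, 0.146, 0.0], [-0.0, -0.0, -1.0]]
wrist_force: [0.8, -0.5, -0.8]
opening: 8.8
```

```bash
python3 - <<'E'
from h import *
show(); g,a,s=cur(); 
th0=1.69; off=g-handle(th0); print(off)
E
```

```text
t 29.75 grasp [670.4 -66.8 207.6] alpha -98.41 open 8.8 F [ 0.8 -0.5 -0.8] q [ 0.13  0.52  0.4  -0.   -1.45 -0.28]
[-0.17821257  1.78027926  5.74832878]
```

Good, same grip as when opening. I follow the arc back.

Request:
arm_command:
  deltas:
    - {"fingers": 0.0,"translation": [0,0.017,-0.006],"spin": 0}
    - {"fingers": 0.0,"translation": [0,0.017,-0.004],"spin": 0}
    - {"fingers": 0.0,"translation": [0,0.018,-0.002],"spin": 0}
    - {"fingers": 0.0,"translation": [0,0.018,0],"spin": 0}
    - {"fingers": 0.0,"translation": [0,0.018,0.002],"spin": 0}
    - {"fingers": 0.0,"translation": [0,0.017,0.005],"spin": 0}
    - {"fingers": 0.0,"translation": [0,0.017,0.006],"spin": 0}

```text
clock: 30.45
position: [550.1, -48.7, 364.2]
tcp_rot: [[-0.146, -0.989, 0.007], [-0.989, 0.146, 0.0], [-0.001, -0.007, -1.0]]
wrist_force: [-5.0, 2.7, 11.6]
opening: 8.6
```

```bash
python3 - <<'E'
from h import *
show(); off=np.array([-.2,1.8,5.7])
plan([(handle(t)+off,None,30) for t in np.linspace(1.69,0,15)[8:]])
E
```

```text
t 30.45 grasp [550.1 -48.7 209.2] alpha -98.37 open 8.6 F [-5.   2.7 11.6] q [ 0.2   0.27  0.03  0.   -1.32 -0.34]
-> n 1 target [534.5 -46.7 198. ] -98.4
  [0,0.016,0.011] spin -0
-> n 1 target [520.  -44.6 187.7] -98.4
  [0,0.014,0.01] spin -0
-> n 1 target [506.8 -42.6 175.7] -98.4
  [0,0.014,0.012] spin -0
-> n 1 target [495.2 -40.9 162.2] -98.4
  [0,0.011,0.014] spin -0
-> n 1 target [485.3 -39.5 147.4] -98.4
  [0,0.011,0.015] spin -0
-> n 1 target [477.2 -38.3 131.5] -98.4
  [0,0.008,0.016] spin -0
-> n 1 target [471.  -37.4 114.7] -98.4
  [0,0.006,0.016] spin -0
```

Request:
arm_command:
  deltas:
    - {"fingers": 0.0,"translation": [0,0.015,0.009],"spin": 0}
    - {"fingers": 0.0,"translation": [0,0.0145,0.01],"spin": 0}
    - {"fingers": 0.0,"translation": [0,0.0135,0.012],"spin": 0}
    - {"fingers": 0.0,"translation": [0,0.0115,0.0135],"spin": 0}
    - {"fingers": 0.0,"translation": [0,0.01,0.015],"spin": 0}

```text
clock: 30.95
position: [486.0, -39.0, 303.5]
tcp_rot: [[-0.146, -0.989, 0.005], [-0.989, 0.146, 0.001], [-0.002, -0.005, -1.0]]
wrist_force: [2.5, 2.7, 3.9]
opening: 8.6
```

```bash
python3 - <<'E'
from h import *
show(); off=np.array([-.2,1.8,5.7]); print(handle(0)+off)
plan([(handle(t)+off,None,30) for t in (.12,.06,0)])
E
```

```text
t 30.95 grasp [486.  -39.  148.5] alpha -98.38 open 8.6 F [2.5 2.7 3.9] q [ 0.24  0.19 -0.24 -0.   -1.13 -0.39]
[471.00802602 -37.35852011 114.7       ]
-> n 1 target [477.1 -38.3 131.4] -98.4
  [0.001,0.009,0.017] spin -0
-> n 1 target [473.8 -37.8 123.1] -98.4
  [-0,0.003,0.008] spin -0
-> n 1 target [471.  -37.4 114.7] -98.4
  [-0,0.003,0.009] spin -0
```

Request:
arm_command:
  deltas:
    - {"fingers": 0.0,"translation": [0,0.005,0.009],"spin": 0}
    - {"fingers": 0.0,"translation": [0,0.004,0.008],"spin": 0}
    - {"fingers": 0.0,"translation": [0,0.003,0.008],"spin": 0}
    - {"fingers": 0.0,"translation": [0,0.002,0.005],"spin": 0}
    - {"fingers": 0.0,"translation": [0,0.001,0.002],"spin": 0}
    - {"fingers": 0.0,"translation": [0,0,0],"spin": 0}

```text
clock: 31.55
position: [472.0, -36.8, 270.4]
tcp_rot: [[-0.146, -0.989, 0.003], [-0.989, 0.146, 0.001], [-0.002, -0.003, -1.0]]
wrist_force: [3.4, 5.5, 0.8]
opening: 8.7
```

```bash
python3 - <<'E'
from h import *
show()
E
```

```text
t 31.55 grasp [472.  -36.8 115.4] alpha -98.4 open 8.7 F [3.4 5.5 0.8] q [ 0.25  0.19 -0.33 -0.   -1.05 -0.4 ]
```

Request:
arm_command:
  deltas:
    - {"fingers": 0.0,"translation": [0,0,0.001],"spin": 0}
    - {"fingers": 0.0,"translation": [0,0,0.001],"spin": 0}
    - {"fingers": 0.0,"translation": [0,0,0],"spin": 0}

```text
clock: 31.85
position: [471.6, -36.8, 268.1]
tcp_rot: [[-0.146, -0.989, 0.001], [-0.989, 0.146, 0.001], [-0.001, -0.001, -1.0]]
wrist_force: [2.0, 5.9, -0.2]
opening: 8.5
```

Request:
arm_command:
  deltas:
    - {"fingers": 0.0,"translation": [0,0,0.001],"spin": 0}
    - {"fingers": 0.0,"translation": [0,0,0],"spin": 0}

```text
clock: 32.05
position: [471.6, -36.8, 267.9]
tcp_rot: [[-0.146, -0.989, 0.001], [-0.989, 0.146, 0.001], [-0.001, -0.001, -1.0]]
wrist_force: [-0.5, 7.1, 8.2]
opening: 8.5
```

Request:
arm_command:
  deltas:
    - {"fingers": 0.0,"translation": [0,0,0.001],"spin": 0}
    - {"fingers": 0.0,"translation": [0,0,0],"spin": 0}
    - {"fingers": 0.03,"translation": [0,0,0],"spin": 0}
    - {"fingers": 0.03,"translation": [0,0,0],"spin": 0}
    - {"fingers": 0.03,"translation": [0,0,0],"spin": 0}
    - {"fingers": 0.03,"translation": [0,0,-0.02],"spin": 0}
    - {"fingers": 0.03,"translation": [0,0,-0.035],"spin": 0}
    - {"fingers": 0.03,"translation": [0,0.0,-0.04],"spin": 0}
    - {"fingers": 0.03,"translation": [0,0.0,-0.045],"spin": 0}
    - {"fingers": 0.03,"translation": [0,0,-0.03],"spin": 0}

```text
clock: 33.05
position: [471.0, -37.8, 439.0]
tcp_rot: [[-0.146, -0.989, 0.002], [-0.989, 0.146, -0.001], [0.0, -0.002, -1.0]]
wrist_force: [0.4, -0.3, -0.1]
opening: 29.8
```

```bash
python3 - <<'E'
from h import *
show()
for cam in ['wrist','top','side']:
    im,d,c,T=grab(cam,cam[0]+'13.png')
    P,uv=cloud(d,c,T); L=P[:,:2]-BC; bx=L@BX; by=L@BY
    k=(abs(by)<115)&(abs(bx)<65)&(P[:,2]>60)&(P[:,2]<95)
    if k.sum()<200: print(cam,k.sum()); continue
    A=np.c_[bx,by,np.ones(len(bx))][k]; co=np.linalg.lstsq(A,P[k,2],rcond=None)[0]; print(cam,k.sum(),co)
E
```

```text
t 33.05 grasp [471.  -37.8 284. ] alpha -98.42 open 29.8 F [ 0.4 -0.3 -0.1] q [ 0.25  0.09 -0.01  0.   -1.47 -0.4 ]
wrist 27785 [ 1.24714346e-03 -1.31227419e-03  7.39198826e+01]
top 34
side 3890 [-7.32082980e-04  3.14944165e-03  7.63181439e+01]
```

View pics/s13.png

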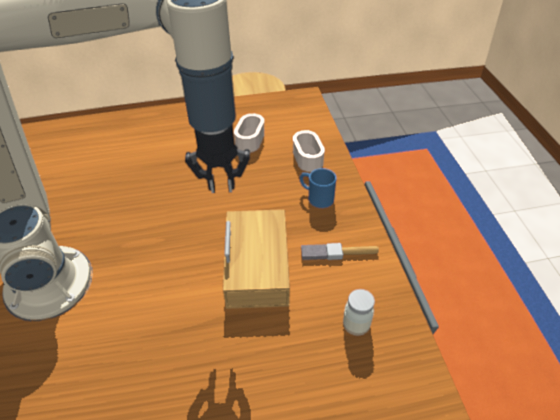

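View pics/w13.png

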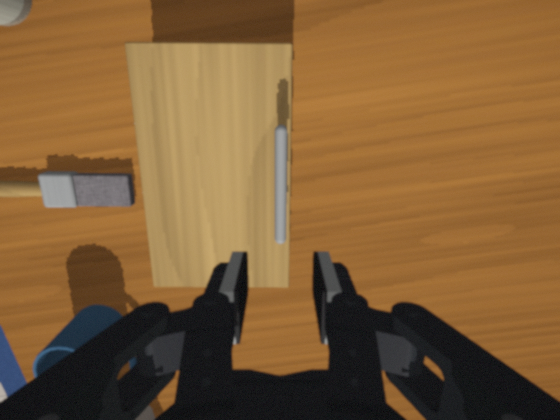

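The lid is level (slope 0.001, top face at 74 mm, so shut). Jar (359,312), mug (321,188) and brush (340,252) sit at their starting pixels. The gripper is clear, so I hand in.

```bash
python3 -c "
from rig import bot
print(bot.sign_off(), bot.state()['clock'])"
```

```text
the job is handed in; nothing more can be done
the job is handed in; nothing more can be done
```

The seed box is packed and shut, and the job was handed in at about 33 s of the 72 s allowed. I opened the lid by its handle and set the smallest pot gently on the floor of the box. The steel cup went beside it and the red ladder flat across both, then I closed the lid until it met its stop.

**Before closing:**
- **Pot and cup:** both stood upright about 13 mm apart, with their tops at about 48 mm, which matches standing on the floor of the box.
- **Ladder:** it lay level and centred, with its top at 57 mm, below the 66 mm rim.

**After closing:**
- **Lid:** it is level within 0.001 rad. The wrist camera puts its upper face at 73.9 mm, where shut is 74; the side camera read 2 mm higher, within its accuracy. The arm hid the lid from the top camera, so that third check gave nothing.
- **Jar, mug and brush:** they look unmoved by eye in the side picture; I did not measure them.
- **Gripper:** it is well clear of everything.

When regripping the handle to close, the first grip held the bar too near the fingertips, so I opened and regripped 7 mm deeper. The highest wrist force I saw was about 19 N, when setting the cup down.

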